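Gauge the bore depth of a blind sleeve in a sloping cradle and hold up the reading

ROBOT

A 6-joint arm with a two-finger parallel gripper is mounted at the origin on the work surface; the furniture and walls round the work are solid. World frame = base frame: x ahead of the robot, y to its left, z up, the work surface at z = 0. Lengths are in m, angles in rad, forces in N, time in s.
With the tool pointing down it reaches from about 0.4 to 0.825 m from the base axis. Payload 7 kg.
Tool frame: the origin (TCP) lies on the centre line of the jaws, within the pads' length; the fingertips stand 22 mm ahead of it and the grasp point (between the pads) lies 3 mm ahead of it; x points along the fingers, y is the direction in which the jaws open and shut, and the axes are right-handed (so a half turn about x gives the same grasp; the last joint's range is limited). The gripper opens to 88 mm and grips with 3 to 60 N. Pads are 19 mm wide; open, the fingers measure 130 mm over their backs; the gripper's body (78 mm by 193 mm) begins 47 mm behind the grasp point.
Start: joints at [-0.813, 0.359, 0.012, 0, -1.224, -0.288], TCP at [0.306, -0.602, 0.249] pointing down, gripper open.
Joint ranges: [-3.07, 3.07], [-1.43, 2.12], [-1.02, 1.25], [-3.03, 1.67], [-3.05, -0], [-3.03, 3.03]. Speed limits (rad/s): [2.39, 2.39, 3.01, 3.14, 3.14, 3.14].

INTERFACE

Orientations are given as a unit quaternion [x, y, z, w].
In Python, from bench import r, vision gives the robot as it stands. The module is installed in compiled form; this text tells all that it offers.
- The arm moves only by the tool play_rows, never from a script. Its arguments are lists of equal length, an entry for each row: "travel": the shift along the tool's x, y, z in cm, a list of three; "turn": the turn, a rotation vector about the tool's x, y, z in rad, a list of three; "hand": the closure, from 0 (fully open) to 1 (shut). In form: {"travel": [[x, y, z], ...], "turn": [[rx, ry, rz], ...], "hand": [hand, ...]}. A call has 1 to 8 rows; each row shifts and turns the commanded pose from where the row before left it, along the tool's axes as they then stand; what a row does not reach is not made up. A row lasts 1/8 s, in which the tool goes at most 62.5 mm and 10.7 degrees, less where a joint would pass 70% of its speed; a pose out of reach is approached as far as the arm can. A call is refused whole if a number of a shift passes 6.25 or a number of a turn 0.188, either way. A call with a gripper value outside its range is refused whole. The fingers move at their own pace and stop on an object; "force" is the grip in N (left out, the last holds). Time passes only in rows, so rows that do not move let the fingers close. It gives the time, the measured TCP pose, the force and the opening at its end, in the units of the state.
- r.read_state(): the state, without advancing time (a new reading comes with each control period).
- vision.grab_frame(name): name is "scene" or "top"; returns a dict with "color" (480x640x3 uint8, blue, green, red), "mtx" (3x3 intrinsics, pixels), "R" (3x3) and "t" (3): a world point X has camera coordinates R X + t. Camera axes: x right, y down, z forward; pixel columns grow to the right and rows downward; lengths in m; the calibration is good to about 2 mm. A picture is of the moment at which its call begins. There is no depth.
- r.finish_job(): hands the job in, once; it reports no verdict.
The state is a dict: "t": time; "q": joint angles; "qd": joint speeds; "joint_torque": joint torques, N m; "eef_pos": TCP position; "eef_rot": TCP orientation; "ft_force": force on the tool from outside, world axes, zero at the start; "torque": the same for the moment, N m; "finger_gap": finger opening in m.
Only numpy, scipy, OpenCV 4.12 (cv2) and the standard library are available. Lean on these libraries where they do the work, as an engineer would, in place of code of your own. Each camera call takes 0.05 s, during which the arm holds its last target.

TASK

Check how deep the steel sleeve is bored: lay it in the two V saddles of the sloping cradle with its open end uphill and its closed end down against the foot stop, and let go of it. Then take the depth gauge off its wooden rest by the handle, push its probe to the bottom of the sleeve's bore so that the rim stops the sliding collar and shifts it to the depth, and draw it out again without disturbing the collar's setting or the sleeve. Finish still holding the gauge by its handle, level and motionless, clear of the sleeve and at least 15 cm above the bench so that it can be read; leave everything else on the bench where it is.

Things in the scene. Friction and masses are not known exactly. Their poses are not given: they have to be found in the camera images.
- sleeve: The workpiece: plain round steel sleeve, 96 mm long, 44 mm across, 0.26 to 0.42 kg, lying on the bench behind and left of the cradle. One end has a blind bore, 18 mm wide and 80 mm deep; the other is closed (16 mm). Origin at its centre on the axis (22 mm up when lying); x runs along it to the open end; y, z turn as it rolls. Grasp across the diameter at mid-length.
- sleeve_mouth (a point): Centre of the sleeve's open end (rim face), on its axis, 48 mm from the sleeve's centre along x. Axes as the sleeve's.
- cradle_seat (a point): Inclined cradle, fixed: steel bed plate sloping 35 degrees on a dark base plate (134 x 84 mm), two black V saddles, a foot stop at the low end. This point, 85 mm above the bench, is where the sleeve's centre lies when fully seated; x points up the slope along the seated sleeve's axis, y level across, z square to the bed. A seated sleeve stays put.
- cradle_stop (a point): Point of the foot stop's face where the seated sleeve's closed end rests, 48 mm down the slope from cradle_seat. Axes as cradle_seat. The two saddles, 12 mm thick and 54 mm wide, are centred 16 and 80 mm up the slope from here; V faces at 45 degrees, tops about 10 mm below the sleeve's axis, so fingers fit between them at its mid-length. The bed, 62 mm wide, lies 36 mm below the axis.
- gauge: Depth gauge, 0.23 kg, lying level in the notches of its rest at the right. Black square handle 84 mm long, 24 x 24 mm, then a steel probe 12 mm thick, 118 mm long, with black rings every 10 mm and a blunt cone at the end. Origin at the handle's centre (48 mm above the bench); x along the gauge towards the tip. Grasp the handle across its middle and lift straight up.
- gauge_tip (a point): The probe's end, on its axis, 160 mm ahead of the handle's centre. Axes as the gauge's.
- gauge_rest: Fixed wooden rest of the gauge. Origin on the bench below the gauge handle's centre at the start; x as the gauge's. Plank 176 x 56 mm, 12 mm thick; two notched uprights, 12 mm thick and 44 mm wide, stand 34 mm behind and 78 mm ahead of the origin and reach about as high as the gauge's axis.
- gauge_collar (a joint): Sliding collar on the probe, dark steel, 29 mm wide, 12 mm long; a friction fit that takes about 2 N to move and stays where pushed. Value in m, growing as it slides from the tip towards the handle: its front face is 30 mm + value from the probe's end. Starts at 0 to 0.02; 0.050 when the face stands at the bore's depth of 80 mm; travel ends at 0.066.
- bolt: Bystander: loose hexagon bolt with a nut, lying (22x95x20 mm), left of the cradle. Origin under its middle.
- nut: Bystander: flanged nut (28x28x16 mm), left of the cradle. Origin under its middle.
- clip: Bystander: small U-shaped bent steel clip (36x36x18 mm), at the back left. Origin under its middle.
- bracket: Bystander: small steel angle bracket (36x50x50 mm), at the back left. Origin under its middle.
- pipe_coupler: Bystander: short grey pipe coupler, 52 mm long, 37 mm wide, lying; wider-mouthed and much shorter than the sleeve, not part of the job (52x37x37 mm), at the back left corner. Origin under its middle.

How it is judged:
By the outcome, as a careful person would: the job done as asked, in the order asked, and still so for the second after the job is handed in, while the arm keeps its last pose, push and grip.
It also fails if it takes over 67 s, if anything falls off the work surface, if the arm or the gripper's body presses on something with over 40 N, if the wrist force passes 120 N, or if a joint passes its speed limit or range.

## Working session

There is one attempt and no reset: what is moved stays moved. The work goes in short steps, Python scripts to look and compute and a tool call to move; the robot and the scene stay as the last step left them, time stands still between calls to the robot, and variables do not carry over. Pictures are saved under pics/ and viewed, and the job is handed in when it is done.

Besides the shell and the picture viewer there is one more tool, called as name(argument=value, ...), one argument or row to a line, values as JSON. play_rows: Moves the arm, as the interface text tells. Its arguments: {"type":"object","properties":{"travel":{"type":"array"},"turn":{"type":"array"},"hand":{"type":"array"},"force":{"type":"number"}},"required":["travel","turn","hand"]}

```bash
mkdir -p pics; python3 - <<'E'
from bench import r,vision
import cv2,numpy as np
for n in ("scene","top"):
    f=vision.grab_frame(n); cv2.imwrite(f"pics/{n}0.png",f["color"]); np.savez(f"{n}0.npz",**f)
    print(n,f["mtx"].round(1).tolist(),f["R"].round(3).tolist(),f["t"].round(3).tolist(), (-f["R"].T@f["t"]).round(3))
s=r.read_state(); print({k:np.round(v,3).tolist() for k,v in s.items()})
E
```

```text
scene [[521.4, 0.0, 313.9], [0.0, 521.4, 236.9], [0.0, 0.0, 1.0]] [[-0.481, -0.877, 0.012], [-0.378, 0.195, -0.905], [0.791, -0.44, -0.425]] [0.344, 0.264, 0.764] [-0.339  0.587  0.559]
top [[538.0, 0.0, 322.6], [0.0, 538.0, 245.6], [0.0, 0.0, 1.0]] [[0.028, -1.0, 0.004], [-0.976, -0.029, -0.218], [0.218, 0.003, -0.976]] [0.102, 0.569, 0.898] [0.356 0.115 1.   ]
{'t': 0.1, 'q': [-0.813, 0.359, 0.011, -0.0, -1.224, -0.288], 'qd': [-0.001, -0.003, 0.0, 0.003, -0.0, 0.0], 'joint_torque': [-0.002, -58.416, 29.375, 7.016, 0.01, -0.0], 'eef_pos': [0.305, -0.602, 0.248], 'eef_rot': [-0.164, 0.688, 0.165, 0.688], 'ft_force': [0.292, -0.365, 0.424], 'torque': [-0.008, -0.013, -0.015], 'finger_gap': 0.087}
```

View pics/scene0.png

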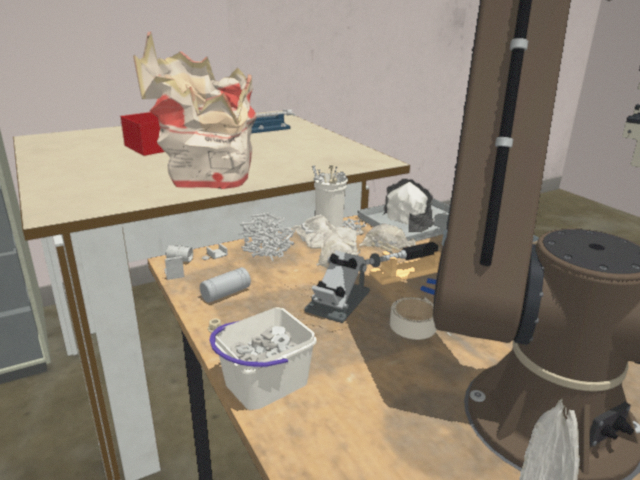

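View pics/top0.png

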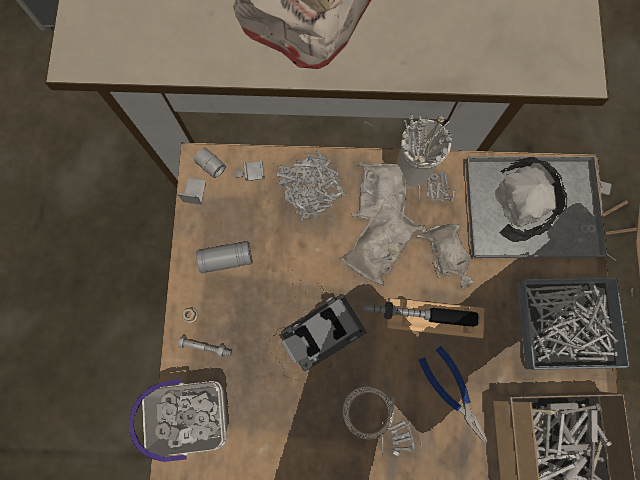

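```bash
python3 - <<'E'
import cv2,numpy as np
t=cv2.imread("pics/top0.png"); s=cv2.imread("pics/scene0.png")
a=cv2.resize(t[225:385,170:370],None,fx=4,fy=4,interpolation=cv2.INTER_CUBIC)[:600]
cv2.imwrite("pics/t_a.png",cv2.resize(t[230:380,170:370],None,fx=4,fy=4,interpolation=cv2.INTER_CUBIC))
cv2.imwrite("pics/t_b.png",cv2.resize(t[280:350,350:490],None,fx=5.5,fy=5.5,interpolation=cv2.INTER_CUBIC))
cv2.imwrite("pics/s_a.png",cv2.resize(s[230:330,180:450],None,fx=2.9,fy=2.9,interpolation=cv2.INTER_CUBIC))
E
```

```text
(no output)
```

View pics/t_a.png

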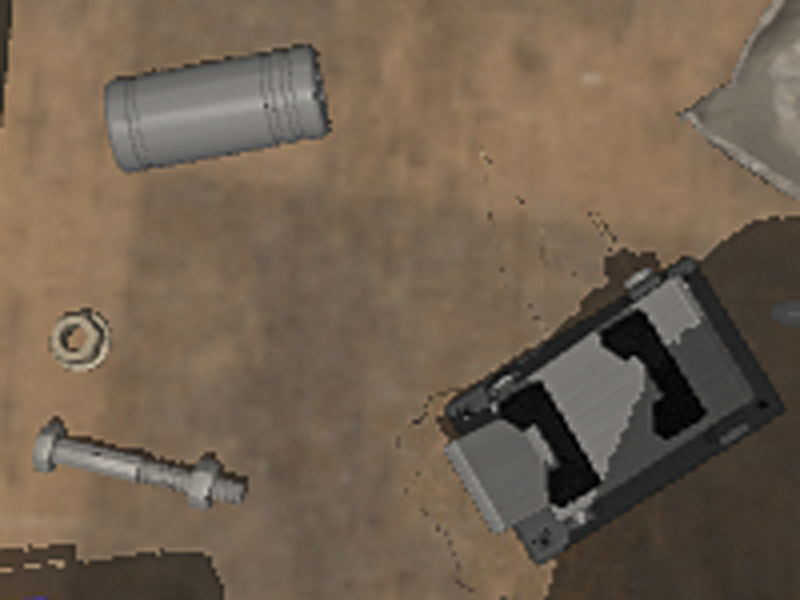

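View pics/t_b.png

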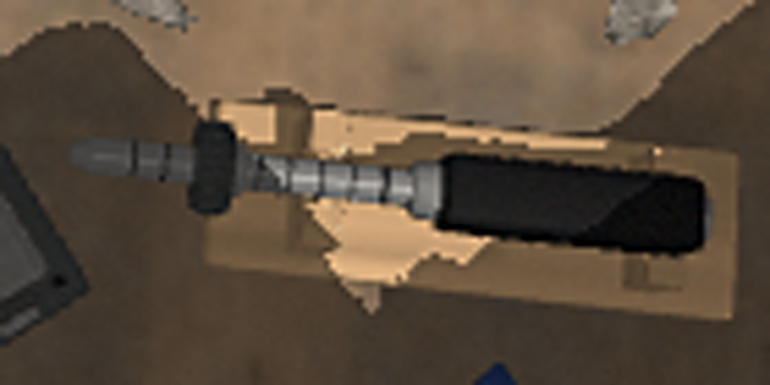

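View pics/s_a.png

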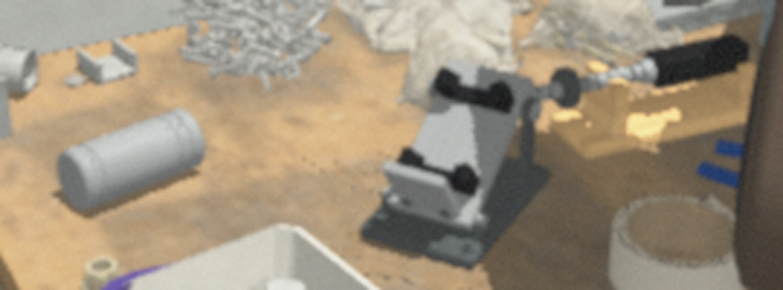

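```bash
cat > h.py <<'E'
import cv2,numpy as np
def load(n): return dict(np.load(n))
def ray(f,p):
    d=f["R"].T@np.linalg.inv(f["mtx"])@np.array([p[0],p[1],1.]); return -f["R"].T@f["t"],d
def plane(f,p,z):
    c,d=ray(f,p); return c+d*(z-c[2])/d[2]
def tri(f,p,g,q):
    a,u=ray(f,p); b,v=ray(g,q); u=u/np.linalg.norm(u); v=v/np.linalg.norm(v)
    s,t=np.linalg.lstsq(np.c_[u,-v],b-a,rcond=None)[0]
    return (a+s*u+b+t*v)/2, np.linalg.norm(a+s*u-b-t*v)
def proj(f,X):
    X=f["R"]@np.asarray(X)+f["t"]; p=f["mtx"]@X; return p[:2]/p[2]
E
python3 - <<'E'
from h import *
T=load("top0.npz");S=load("scene0.npz")
# sleeve masks
for nm,f,(x0,y0,x1,y1) in (("top",T,(185,230,265,285)),("scene",S,(195,262,258,306))):
    im=f["color"]; hsv=cv2.cvtColor(im,cv2.COLOR_BGR2HSV)
    m=np.zeros(im.shape[:2],np.uint8); m[y0:y1,x0:x1]=(hsv[y0:y1,x0:x1,1]<45)*255
    m=cv2.morphologyEx(m,cv2.MORPH_OPEN,np.ones((3,3)))
    c=max(cv2.findContours(m,0,2)[0],key=cv2.contourArea)
    rr=cv2.minAreaRect(c); b=cv2.boxPoints(rr); print(nm,cv2.contourArea(c),rr,b.round(1).tolist())
    if nm=="top":
        for z in (0.022,0.03,0.036): 
            P=np.array([plane(f,p,z) for p in b]); print(z,plane(f,rr[0],z).round(4), [np.linalg.norm(P[i]-P[i-1]).round(4) for i in range(4)])
        hs=hsv
# gauge black handle: convert
im=T["color"]; g=cv2.cvtColor(im,cv2.COLOR_BGR2GRAY)
m=np.zeros(g.shape,np.uint8); m[300:335,428:482]=(g[300:335,428:482]<38)*255
c=max(cv2.findContours(m,0,2)[0],key=cv2.contourArea); rr=cv2.minAreaRect(c); print("handle",cv2.contourArea(c),rr,cv2.boxPoints(rr).round(1).tolist())
for z in (0.048,0.06):
    P=np.array([plane(T,p,z) for p in cv2.boxPoints(rr)]); print(plane(T,rr[0],z).round(4),[np.linalg.norm(P[i]-P[i-1]).round(4) for i in range(4)])
E
```

```text
top 1176.5 ((223.4239959716797, 256.8320007324219), (23.255109786987305, 54.73895263671875), 79.69515228271484) [[194.39999389648438, 250.3000030517578], [248.3000030517578, 240.5], [252.39999389648438, 263.3999938964844], [198.60000610351562, 273.20001220703125]]
0.022 [0.5477 0.3012 0.022 ] [np.float64(0.0442), np.float64(0.1011), np.float64(0.0443), np.float64(0.1002)]
0.03 [0.5461 0.2996 0.03  ] [np.float64(0.0438), np.float64(0.1003), np.float64(0.044), np.float64(0.0994)]
0.036 [0.5449 0.2985 0.036 ] [np.float64(0.0435), np.float64(0.0997), np.float64(0.0437), np.float64(0.0988)]
scene 1021.0 ((224.7549591064453, 284.09588623046875), (22.187868118286133, 51.785194396972656), 68.62937927246094) [[196.60000610351562, 283.20001220703125], [244.8000030517578, 264.29998779296875], [252.89999389648438, 285.0], [204.6999969482422, 303.8999938964844]]
handle 623.5 ((453.4752197265625, 316.75567626953125), (48.22631072998047, 14.8339262008667), 5.5275397300720215) [[428.79998779296875, 321.79998779296875], [430.20001220703125, 307.1000061035156], [478.20001220703125, 311.70001220703125], [476.79998779296875, 326.5]]
[ 0.4469 -0.1161  0.048 ] [np.float64(0.0844), np.float64(0.0262), np.float64(0.0849), np.float64(0.0262)]
[ 0.4457 -0.1132  0.06  ] [np.float64(0.0833), np.float64(0.0259), np.float64(0.0838), np.float64(0.0259)]
```

```bash
python3 - <<'E'
import cv2
t=cv2.imread("pics/top0.png"); s=cv2.imread("pics/scene0.png")
cv2.imwrite("pics/t_c.png",cv2.resize(t[290:375,275:370],None,fx=7,fy=7,interpolation=cv2.INTER_CUBIC))
cv2.imwrite("pics/s_c.png",cv2.resize(s[245:325,300:375],None,fx=7,fy=7,interpolation=cv2.INTER_CUBIC))
E
```

```text
(no output)
```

View pics/t_c.png

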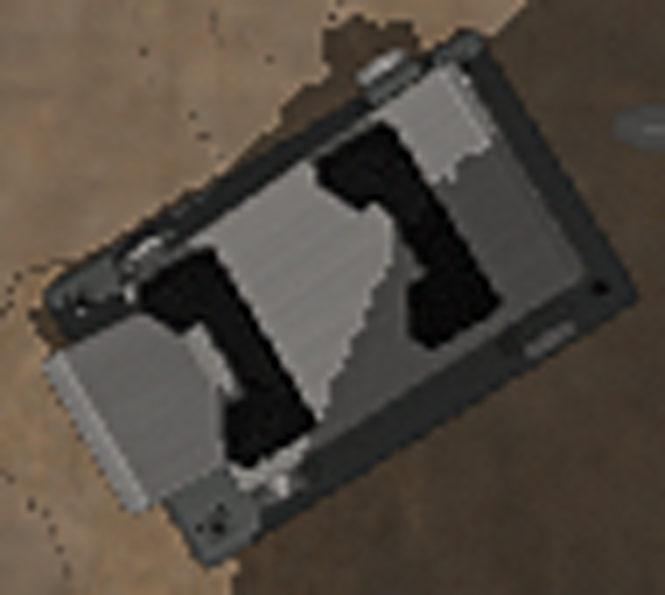

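View pics/s_c.png

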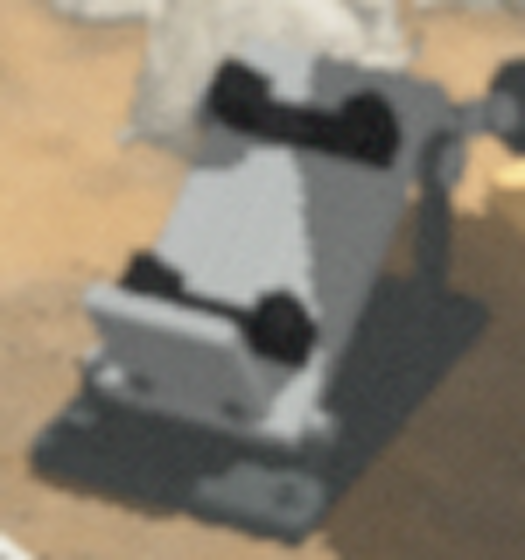

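```bash
python3 - <<'E'
from h import *
T=load("top0.npz");S=load("scene0.npz")
c=np.cos(np.radians(35));s=np.sin(np.radians(35))
def zz(x,z): return .085+x*s+z*c
L={}
data=[((-.038,-.010),(140,297),(236,467)),((-.026,-.036),(210,250),(315,418)),((.026,-.010),(318,170),(432,348)),((.038,-.036),(392,124),(498,298)),((-.048,.0),(45,360),(138,512))]
for (x,z),a,b in data[:4]:
    f=lambda p:(p[0]/7+275-.43,p[1]/7+290-.43)
    A=plane(T,f(a),zz(x,z));B=plane(T,f(b),zz(x,z))
    m=(A+B)/2; hor=x*c-z*s
    L[x]=(m,hor); print(x,A.round(4),B.round(4),np.linalg.norm(A-B).round(4),m.round(4),"hor",round(hor,4), "perp-yaw",np.degrees(np.arctan2(*( (B-A)[[0,1]]*[-1,1] )[::1])).round(1))
M=np.array([v[0] for v in L.values()]);H=np.array([v[1] for v in L.values()])
A=np.c_[H,np.ones(4)]; sol=np.linalg.lstsq(A,M[:,:2],rcond=None)[0]; print("fit slope dir",sol[0],np.linalg.norm(sol[0]),"yaw",np.degrees(np.arctan2(sol[0,1],sol[0,0])),"seat",sol[1], "res",(A@sol-M[:,:2]).round(4).tolist())
# base corners
f4=lambda p:plane(T,(p[0]/7+275-.43,p[1]/7+290-.43),.008)
Cc=[f4(p) for p in ((475,32),(637,295),(208,567),(45,305))]
print(np.round(Cc,4).tolist(),[np.linalg.norm(Cc[i]-Cc[i-1]).round(4) for i in range(4)],np.mean(Cc,0)); d=Cc[0]-Cc[3];print(np.degrees(np.arctan2(d[1],d[0])));d=Cc[1]-Cc[2];print(np.degrees(np.arctan2(d[1],d[0])))
# gauge tip
tip=plane(T,(363.1,308.2),.048);h=plane(T,(453.47,316.76),.055);print("tip",tip,h,np.linalg.norm((tip-h)[:2]),np.degrees(np.arctan2(*(tip-h)[[1,0]])))
print("tip scene",proj(S,tip),proj(S,[.446,-.1135,.048]))
# sleeve
b=[[194.4,250.3],[248.3,240.5],[252.4,263.4],[198.6,273.2]]
l=plane(T,np.mean([b[0],b[3]],0),.022);q=plane(T,np.mean([b[1],b[2]],0),.022);d=q-l;print("sleeve yaw(to right end)",np.degrees(np.arctan2(d[1],d[0])),(l+q)/2)
print("tri",tri(T,(223.42,256.83),S,(224.75,284.1)),proj(S,[.5477,.3012,.022]))
for sx in(-.038,.026):
  for y in(-.027,.027):
    yaw=np.arctan2(sol[0,1],sol[0,0]); u=np.array([np.cos(yaw),np.sin(yaw)]);v=np.array([-u[1],u[0]])
    X=np.r_[sol[1]+u*(sx*c+.01*s)+v*y,zz(sx,-.01)]; print("scene zoom",(proj(S,X)-[300,245])*7)
E
```

```text
-0.038 [0.4119 0.1623 0.055 ] [0.3713 0.1371 0.055 ] 0.0478 [0.3916 0.1497 0.055 ] hor -0.0254 perp-yaw 121.8
-0.026 [0.425  0.1458 0.0406] [0.3841 0.1181 0.0406] 0.0494 [0.4045 0.132  0.0406] hor -0.0006 perp-yaw 124.1
0.026 [0.4411 0.119  0.0917] [0.3997 0.0906 0.0917] 0.0502 [0.4204 0.1048 0.0917] hor 0.027 perp-yaw 124.4
0.038 [0.4542 0.1012 0.0773] [0.4128 0.0745 0.0773] 0.0493 [0.4335 0.0879 0.0773] hor 0.0518 perp-yaw 122.9
fit slope dir [ 0.54674246 -0.82182991] 0.9870824268113093 yaw -56.365190854142206 seat [0.40529605 0.12942711] res [[-0.0002, 0.0006], [0.0004, -0.002], [-0.0003, 0.0024], [0.0001, -0.001]]
[[0.4865, 0.0788, 0.008], [0.4189, 0.0352, 0.008], [0.3467, 0.1445, 0.008], [0.4119, 0.1893, 0.008]] [np.float64(0.1333), np.float64(0.0805), np.float64(0.131), np.float64(0.0791)] [0.41600528 0.11196732 0.008     ]
-55.961307152375774
-56.54981737506754
tip [0.45735029 0.04328844 0.048     ] [ 0.44621126 -0.11442356  0.055     ] 0.1581048815414884 85.95997003172691
tip scene [355.59579312 263.71539091] [418.41518649 250.37673594]
sleeve yaw(to right end) -77.72945258832199 [0.54767165 0.30104079 0.022     ]
tri (array([0.54704337, 0.29998445, 0.02222509]), np.float64(0.002482585589704887)) [223.46592254 284.06401111]
scene zoom [279.85823636 322.32583598]
scene zoom [100.2094985  272.79361219]
scene zoom [365.41121358 119.71107642]
scene zoom [188.56012856  75.90883032]
```

```bash
cat >> h.py <<'E'
SEAT=np.array([.4053,.1294,.085]);YAW=np.radians(-56.3)
cs,sn=np.cos(np.radians(35)),np.sin(np.radians(35))
def cradle(seat=None,yaw=None):
    yaw=YAW if yaw is None else yaw
    u=np.array([np.cos(yaw),np.sin(yaw),0]);v=np.array([-u[1],u[0],0]);k=np.array([0,0,1.])
    return np.c_[u*cs+k*sn, v, -u*sn+k*cs]
E
python3 - <<'E'
from h import *
B=cradle()
for n,(x0,y0,x1,y1) in (("top",(275,290,370,375)),("scene",(300,245,375,325))):
    f=load(n+"0.npz"); im=cv2.resize(f["color"][y0:y1,x0:x1],None,fx=7,fy=7,interpolation=cv2.INTER_CUBIC)
    for s in(-.032,.032):
      for dx in(-.006,.006):
        for y in(-.027,.027):
          for z,col in((-.010,(0,0,255)),(-.036,(0,255,0))):
            p=(proj(f,SEAT+B@[s+dx,y,z])-[x0,y0]+.43)*7; cv2.circle(im,tuple(int(a) for a in p),3,col,-1)
    for y in(-.031,.031):
      for x in(-.048,.06):
        p=(proj(f,SEAT+B@[x,y,-.036])-[x0,y0]+.43)*7; cv2.circle(im,tuple(int(a) for a in p),3,(255,0,0),-1)
    p=(proj(f,SEAT)-[x0,y0]+.43)*7; cv2.circle(im,tuple(int(a) for a in p),3,(0,255,255),-1)
    cv2.imwrite(f"pics/ov_{n}.png",im)
E
```

```text
(no output)
```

View pics/ov_top.png

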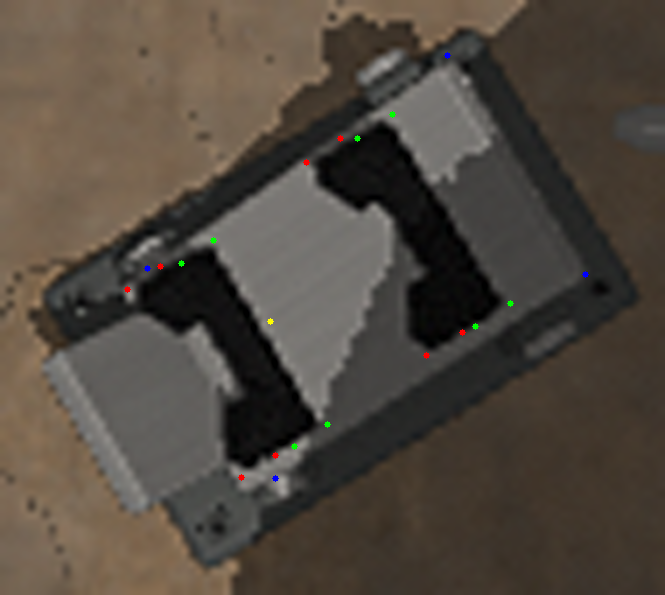

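View pics/ov_scene.png

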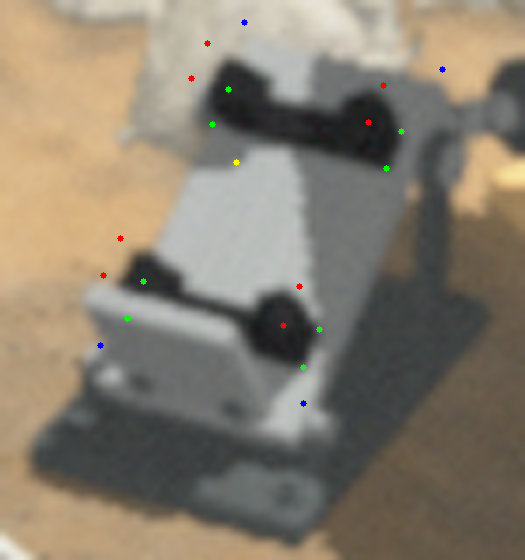

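```bash
cat >> h.py <<'E'
from scipy.spatial.transform import Rotation as Ro
def down(yaw_y):  # tool x down, y at yaw (deg)
    a=np.radians(yaw_y); x=np.array([0,0,-1.]);y=np.array([np.cos(a),np.sin(a),0]); return np.c_[x,y,np.cross(x,y)]
def tilt(sign):   # over the cradle
    B=cradle(); x=-B[:,2]; y=sign*B[:,1]; return np.c_[x,y,np.cross(x,y)]
def st():
    from bench import r
    s=r.read_state(); return s,np.array(s["eef_pos"]),Ro.from_quat(s["eef_rot"]).as_matrix()
def go(pos,Rt,grasp=0.003):
    """delta from now so that grasp point gets to pos"""
    s,p,R=st(); tgt=np.asarray(pos)-Rt[:,0]*grasp
    rv=Ro.from_matrix(R.T@Rt).as_rotvec()
    print("t",round(s["t"],2),"p",p.round(4),"q",np.round(s["q"],2),"gap",round(s["finger_gap"],4),"F",np.round(s["ft_force"],1))
    print("cur-tool shift cm",(R.T@(tgt-p)*100).round(2),"after-turn shift cm",(Rt.T@(tgt-p)*100).round(2),"turn",rv.round(3),"world",(tgt-p).round(4))
E
python3 - <<'E'
from h import *
s,p,R=st(); print(R.round(3), np.degrees(np.arctan2(R[1,1],R[0,1])))
for y in(12.3,192.3): go([.5475,.3005,.15],down(y))
E
```

```text
[[-0.001 -0.453  0.892]
 [ 0.001  0.892  0.453]
 [-1.     0.002 -0.   ]] 116.91225756350383
t 0.1 p [ 0.3054 -0.6015  0.2477] q [-0.81  0.36  0.01 -0.   -1.22 -0.29] gap 0.0871 F [ 0.3 -0.4  0.4]
cur-tool shift cm [ 9.57 69.46 62.42] after-turn shift cm [  9.47  42.87 -82.97] turn [ 1.826e+00 -2.000e-03 -1.000e-03] world [ 0.2421  0.902  -0.0947]
t 0.1 p [ 0.3054 -0.6015  0.2477] q [-0.81  0.36  0.01 -0.   -1.22 -0.29] gap 0.0871 F [ 0.3 -0.4  0.4]
cur-tool shift cm [ 9.57 69.46 62.42] after-turn shift cm [  9.47 -42.87  82.97] turn [-1.316e+00  1.000e-03 -1.000e-03] world [ 0.2421  0.902  -0.0947]
```

play_rows(
  travel=[
    [0,0,0],
    [0,0,0],
    [0,0,0],
    [0,0,0],
    [0,0,0],
    [0,0,0],
    [0,0,0],
    [0,0,0],
  ],
  turn=[
    [-0.1645,0,0],
    [-0.1645,0,0],
    [-0.1645,0,0],
    [-0.1645,0,0],
    [-0.1645,0,0],
    [-0.1645,0,0],
    [-0.1645,0,0],
    [-0.1645,0,0],
  ],
  hand=[0,0,0,0,0,0,0,0],
)

```text
t: 1.1
eef_pos: [0.3055, -0.6016, 0.248]
eef_rot: [-0.552, 0.442, 0.552, 0.442]
ft_force: [0.2, 0.5, -0.0]
finger_gap: 0.0878
```

play_rows(
  travel=[
    [0,-2.68,5.19],
    [0,-2.68,5.19],
    [0,-2.68,5.19],
    [0,-2.68,5.19],
    [0,-2.68,5.19],
    [0,-2.68,5.19],
    [0,-2.68,5.19],
    [0,-2.68,5.19],
  ],
  turn=[
    [0,0,0],
    [0,0,0],
    [0,0,0],
    [0,0,0],
    [0,0,0],
    [0,0,0],
    [0,0,0],
    [0,0,0],
  ],
  hand=[0,0,0,0,0,0,0,0],
)

```text
t: 2.1
eef_pos: [0.4264, -0.1486, 0.2486]
eef_rot: [0.551, -0.443, -0.551, -0.444]
ft_force: [1.3, -0.0, 0.6]
finger_gap: 0.0874
```

play_rows(
  travel=[
    [0,-2.68,5.19],
    [0,-2.68,5.19],
    [0,-2.68,5.19],
    [0,-2.68,5.19],
    [0,-2.68,5.19],
    [0,-2.68,5.19],
    [0,-2.68,5.19],
    [0,-2.68,5.19],
  ],
  turn=[
    [0,0,0],
    [0,0,0],
    [0,0,0],
    [0,0,0],
    [0,0,0],
    [0,0,0],
    [0,0,0],
    [0,0,0],
  ],
  hand=[0,0,0,0,0,0,0,0],
)

```text
t: 3.1
eef_pos: [0.5474, 0.3028, 0.2483]
eef_rot: [-0.551, 0.444, 0.551, 0.443]
ft_force: [1.4, -0.4, 1.4]
finger_gap: 0.0876
```

```bash
python3 - <<'E'
from h import *
from bench import vision
go([.5475,.3005,.024],down(192.3))
f=vision.grab_frame("scene"); cv2.imwrite("pics/s1.png",f["color"]); np.savez("s1.npz",**f)
E
```

```text
t 3.1 p [0.5474 0.3028 0.2483] q [ 0.82  0.28 -0.1  -0.   -1.19 -0.6 ] gap 0.0876 F [ 1.4 -0.4  1.4]
cur-tool shift cm [22.13  0.03 -0.22] after-turn shift cm [22.13  0.04 -0.22] turn [ 0.001 -0.    -0.   ] world [ 1.000e-04 -2.300e-03 -2.213e-01]
```

View pics/s1.png

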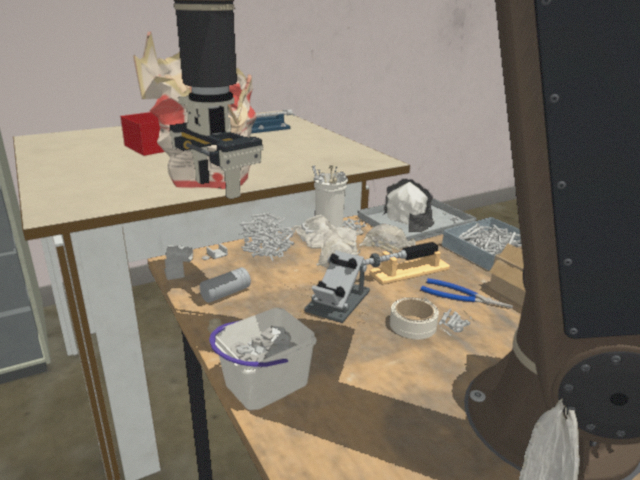

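play_rows(
  travel=[
    [5,0,-0.1],
    [5,0,-0.1],
    [5,0,0],
    [3,0,0],
    [2,0,0],
    [1,0,0],
    [1,0,0],
    [0,0,0],
  ],
  turn=[
    [0,0,0],
    [0,0,0],
    [0,0,0],
    [0,0,0],
    [0,0,0],
    [0,0,0],
    [0,0,0],
    [0,0,0],
  ],
  hand=[0,0,0,0,0,0,0,0],
)

```text
t: 4.15
eef_pos: [0.5476, 0.2988, 0.0283]
eef_rot: [-0.551, 0.444, 0.551, 0.443]
ft_force: [-0.0, 0.7, 0.8]
finger_gap: 0.0874
```

```bash
python3 - <<'E'
from h import *
go([.5475,.3005,.024],down(192.3))
E
```

```text
t 4.15 p [0.5476 0.2988 0.0283] q [ 0.81  0.49 -0.35 -0.   -0.73 -0.6 ] gap 0.0874 F [-0.   0.7  0.8]
cur-tool shift cm [ 0.13 -0.03  0.17] after-turn shift cm [ 0.13 -0.03  0.17] turn [ 0.    -0.    -0.001] world [-0.0001  0.0017 -0.0013]
```

play_rows(
  travel=[
    [0.1,0,0.1],
    [0,0,0],
    [0,0,0],
    [0,0,0],
    [0,0,0],
    [0,0,0],
  ],
  turn=[
    [0,0,0],
    [0,0,0],
    [0,0,0],
    [0,0,0],
    [0,0,0],
    [0,0,0],
  ],
  hand=[0,0.4,1,1,1,1],
  force=30,
)

```text
t: 4.9
eef_pos: [0.5477, 0.3, 0.0276]
eef_rot: [0.551, -0.443, -0.551, -0.444]
ft_force: [1.2, -0.2, -0.9]
finger_gap: 0.0436
```

play_rows(
  travel=[
    [-1,0,0],
    [-3,0,0],
    [-5,0,0],
    [-5,0,0],
    [-4,0,0],
    [0,0,0],
  ],
  turn=[
    [0,0,0],
    [0,0,0],
    [0,0,0],
    [0,0,0],
    [0,0,0],
    [0,0,0],
  ],
  hand=[1,1,1,1,1,1],
)

```text
t: 5.65
eef_pos: [0.5487, 0.3009, 0.2118]
eef_rot: [0.551, -0.441, -0.55, -0.446]
ft_force: [-0.2, 0.0, -4.6]
finger_gap: 0.0437
```

```bash
python3 - <<'E'
from h import *
from bench import vision
B=cradle()
go(SEAT+B@[0,0,.10],tilt(-1)); go(SEAT+B@[0,0,.10],tilt(1))
for n in("scene","top"):
    f=vision.grab_frame(n); cv2.imwrite(f"pics/{n}2.png",f["color"]); np.savez(n+"2.npz",**f)
    p=proj(f,st()[1]).astype(int); print(p)
    cv2.imwrite(f"pics/{n}2c.png",cv2.resize(f["color"][max(p[1]-50,0):p[1]+50,max(0,p[0]-70):p[0]+70],None,fx=5,fy=5,interpolation=cv2.INTER_CUBIC))
E
```

```text
t 5.65 p [0.5487 0.3009 0.2118] q [ 0.81  0.3  -0.16  0.   -1.1  -0.6 ] gap 0.0437 F [-0.2  0.  -4.6]
cur-tool shift cm [ 4.1  19.85 -8.2 ] after-turn shift cm [ 3.71 21.45  2.1 ] turn [-0.363  0.606 -0.108] world [-0.1762 -0.1223 -0.0424]
t 5.65 p [0.5487 0.3009 0.2118] q [ 0.81  0.3  -0.16  0.   -1.1  -0.6 ] gap 0.0437 F [-0.2  0.  -4.6]
cur-tool shift cm [ 4.1  19.85 -8.2 ] after-turn shift cm [  3.71 -21.45  -2.1 ] turn [ 2.651 -0.149 -0.839] world [-0.1762 -0.1223 -0.0424]
[217 197]
[202 233]
```

View pics/scene2c.png

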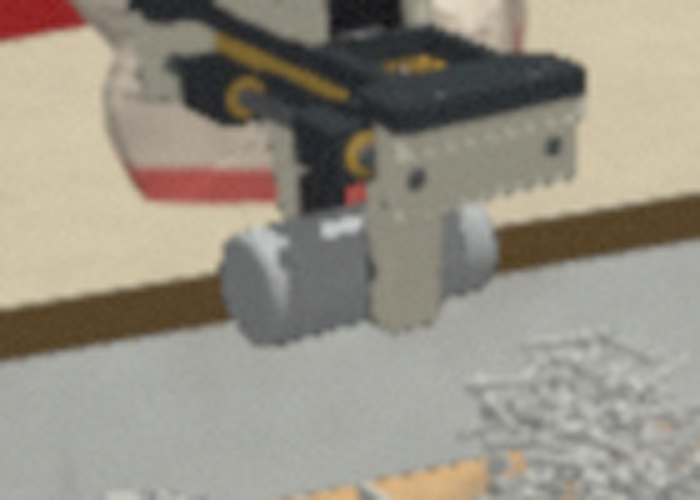

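View pics/top2c.png

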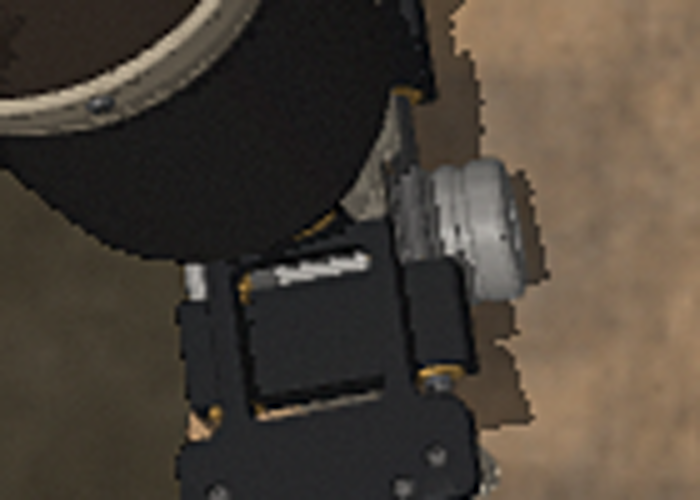

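play_rows(
  travel=[
    [0,0,0],
    [0,0,0],
    [0,0,0],
    [0,0,0],
    [0,0,0],
    [0,0,0],
  ],
  turn=[
    [-0.0726,0.1212,-0.0216],
    [-0.0726,0.1212,-0.0216],
    [-0.0726,0.1212,-0.0216],
    [-0.0726,0.1212,-0.0216],
    [-0.0726,0.1212,-0.0216],
    [0,0,0],
  ],
  hand=[1,1,1,1,1,1],
)

```text
t: 6.5
eef_pos: [0.5458, 0.2996, 0.2041]
eef_rot: [0.782, -0.421, -0.408, -0.211]
ft_force: [0.8, -0.9, -4.5]
finger_gap: 0.0434
```

```bash
python3 - <<'E'
from h import *
go(SEAT+cradle()@[0.008,0,.10],tilt(-1))
E
```

```text
t 6.5 p [0.5458 0.2996 0.2041] q [ 1.08  0.38 -0.42  0.58 -1.16 -0.83] gap 0.0434 F [ 0.8 -0.9 -4.5]
cur-tool shift cm [ 3.29 21.09  1.03] after-turn shift cm [ 3.1  21.13  0.82] turn [ 0.009 -0.004 -0.009] world [-0.1697 -0.1265 -0.0301]
```

play_rows(
  travel=[
    [0,4.2,0.2],
    [0,4.2,0.2],
    [0,4.2,0.2],
    [0,4.2,0.2],
    [0,4.2,0.2],
    [0,0,0],
  ],
  turn=[
    [0,0,0],
    [0,0,0],
    [0,0,0],
    [0,0,0],
    [0.009,-0.004,-0.009],
    [0,0,0],
  ],
  hand=[1,1,1,1,1,1],
)

```text
t: 7.25
eef_pos: [0.3665, 0.1881, 0.2027]
eef_rot: [0.781, -0.418, -0.408, -0.222]
ft_force: [0.2, 0.1, -3.3]
finger_gap: 0.0437
```

```bash
python3 - <<'E'
from h import *
from bench import vision
go(SEAT+cradle()@[0.006,0,.0],tilt(-1))
B=cradle();s,p,R=st();print("local",(B.T@(p+R[:,0]*.003-SEAT)).round(4))
for n in("scene","top"):
    f=vision.grab_frame(n); cv2.imwrite(f"pics/{n}3.png",f["color"]); np.savez(n+"3.npz",**f)
E
```

```text
t 7.25 p [0.3665 0.1881 0.2027] q [ 1.36  0.07 -0.81  0.46 -1.18 -1.06] gap 0.0437 F [ 0.2  0.1 -3.3]
cur-tool shift cm [13.38  0.06  0.31] after-turn shift cm [13.38  0.03  0.38] turn [-0.006  0.006  0.002] world [ 0.0406 -0.0614 -0.1118]
local [0.0098 0.0003 0.1338]
```

View pics/scene3.png

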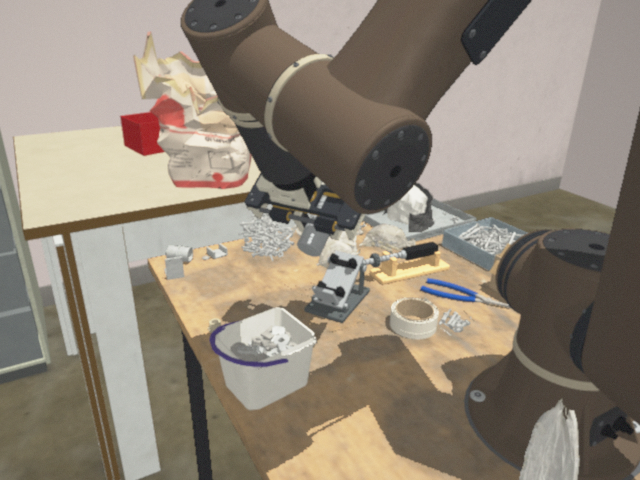

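View pics/top3.png

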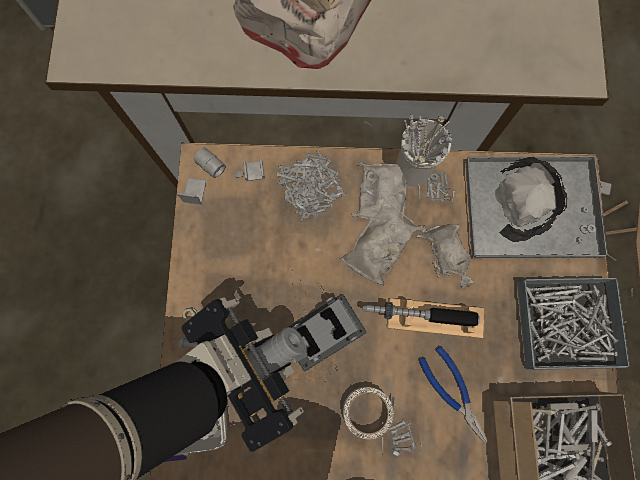

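play_rows(
  travel=[
    [3,0,0.1],
    [3,0,0.1],
    [3,0,0.1],
    [2,0,0],
    [1,0,0],
    [0,0,0],
  ],
  turn=[
    [0,0,0],
    [0,0,0],
    [0,0,0],
    [-0.006,0.006,0.002],
    [0,0,0],
    [0,0,0],
  ],
  hand=[1,1,1,1,1,1],
)

```text
t: 8.1
eef_pos: [0.4061, 0.1361, 0.1034]
eef_rot: [0.782, -0.419, -0.406, -0.217]
ft_force: [0.3, 0.3, -3.2]
finger_gap: 0.0436
```

```bash
python3 - <<'E'
from h import *
from bench import vision
go(SEAT+cradle()@[0.006,0,.0],tilt(-1))
B=cradle();s,p,R=st();print("local",(B.T@(p+R[:,0]*.003-SEAT)).round(4))
for n,(x0,y0) in(("scene",(270,210)),("top",(240,280))):
    f=vision.grab_frame(n); cv2.imwrite(f"pics/{n}4.png",cv2.resize(f["color"][y0:y0+110,x0:x0+140],None,fx=5,fy=5,interpolation=cv2.INTER_CUBIC)); np.savez(n+"4.npz",**f)
E
```

```text
t 8.1 p [0.4061 0.1361 0.1034] q [ 1.16  0.21 -1.01  0.7  -0.85 -1.18] gap 0.0436 F [ 0.3  0.3 -3.2]
cur-tool shift cm [1.5  0.44 0.04] after-turn shift cm [1.5  0.44 0.04] turn [-0.001 -0.003 -0.001] world [ 0.001  -0.0093 -0.0125]
local [0.0064 0.0044 0.015 ]
```

View pics/scene4.png

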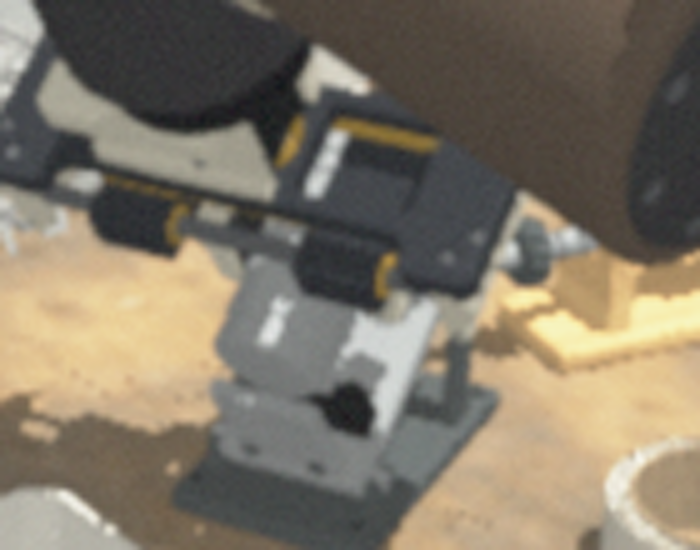

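View pics/top4.png

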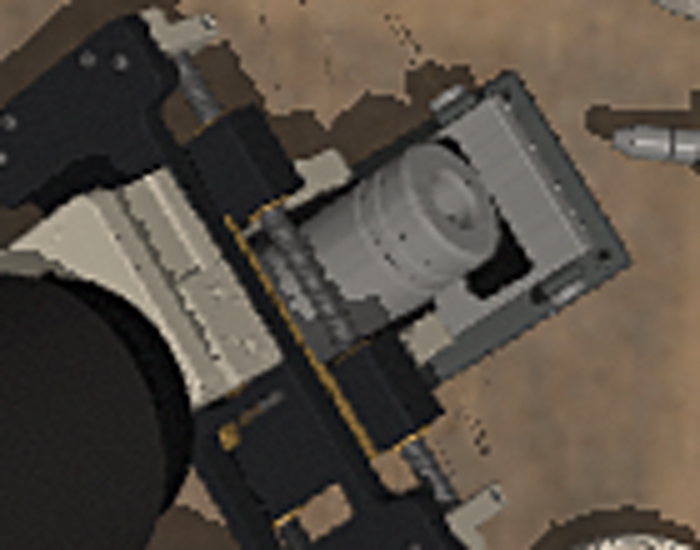

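play_rows(
  travel=[
    [-2,0,0],
    [0,0,0],
    [0,0,0],
    [0,0,0],
  ],
  turn=[
    [0,0,0],
    [0,0,0.12],
    [0,0,0.12],
    [0,0,0],
  ],
  hand=[1,1,1,1],
)

```text
t: 8.7
eef_pos: [0.4003, 0.1485, 0.1199]
eef_rot: [0.727, -0.509, -0.43, -0.168]
ft_force: [-0.0, 0.3, -3.6]
finger_gap: 0.0436
```

```bash
cat >> h.py <<'E'
def tiltr(phi): return tilt(-1)@Ro.from_rotvec([0,0,phi]).as_matrix()
def loc(g=.003):
    s,p,R=st(); print("local",(cradle().T@(p+R[:,0]*g-SEAT)).round(4))
E
python3 - <<'E'
from h import *
go(SEAT+cradle()@[0.006,0,.0],tiltr(.24),0.0004);loc(.0004)
E
```

```text
t 8.7 p [0.4003 0.1485 0.1199] q [ 1.14  0.31 -0.75  0.41 -1.1  -0.92] gap 0.0436 F [-0.   0.3 -3.6]
cur-tool shift cm [ 3.93 -0.31 -0.13] after-turn shift cm [ 3.93 -0.31 -0.13] turn [-0.001 -0.001  0.001] world [ 0.0077 -0.023  -0.0311]
local [0.0047 0.0063 0.0389]
```

```bash
python3 - <<'E'
from h import *
go(SEAT+cradle()@[0.006,0,.006],tiltr(.24),0.0056);loc(.0056)
E
```

```text
t 8.7 p [0.4003 0.1485 0.1199] q [ 1.14  0.31 -0.75  0.41 -1.1  -0.92] gap 0.0436 F [-0.   0.3 -3.6]
cur-tool shift cm [ 2.83 -0.16 -0.13] after-turn shift cm [ 2.83 -0.17 -0.13] turn [-0.001 -0.001  0.001] world [ 0.0052 -0.017  -0.022 ]
local [0.0047 0.0051 0.0339]
```

play_rows(
  travel=[
    [1,-0.17,-0.13],
    [1,0,0],
    [0.8,0,0],
    [0,0,0],
  ],
  turn=[
    [0,0,0],
    [0,0,0],
    [0,0,0],
    [0,0,0],
  ],
  hand=[1,1,1,1],
)

```text
t: 9.2
eef_pos: [0.4044, 0.1283, 0.098]
eef_rot: [0.727, -0.509, -0.429, -0.167]
ft_force: [0.1, -0.1, -4.0]
finger_gap: 0.0436
```

```bash
python3 - <<'E'
from h import *
from bench import vision
go(SEAT+cradle()@[0.006,0,.00],tiltr(.24),0.0056);loc(.0056)
for n,(x0,y0) in(("scene",(270,210)),("top",(240,280))):
    f=vision.grab_frame(n); cv2.imwrite(f"pics/{n}5.png",cv2.resize(f["color"][y0:y0+110,x0:x0+140],None,fx=5,fy=5,interpolation=cv2.INTER_CUBIC)); np.savez(n+"5.npz",**f)
E
```

```text
t 9.2 p [0.4044 0.1283 0.098 ] q [ 1.11  0.34 -0.8   0.44 -1.03 -0.94] gap 0.0436 F [ 0.1 -0.1 -4. ]
cur-tool shift cm [ 0.42 -0.38  0.18] after-turn shift cm [ 0.42 -0.38  0.18] turn [-0.    -0.003  0.   ] world [ 0.003   0.0004 -0.0051]
local [ 0.0078 -0.0027  0.005 ]
```

View pics/scene5.png

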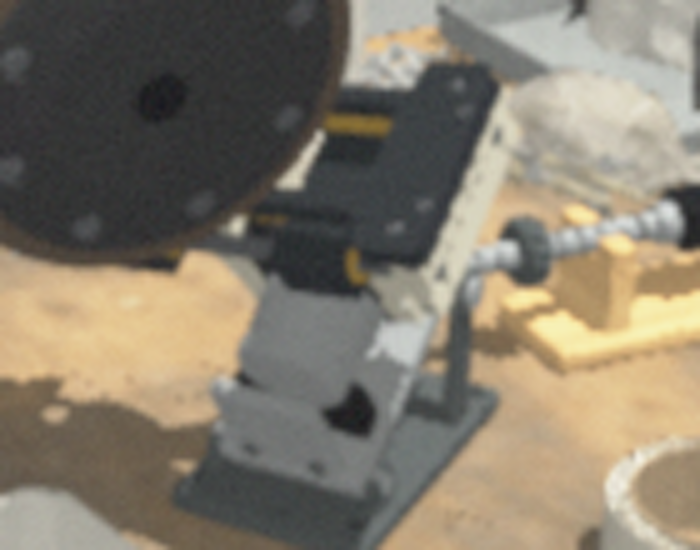

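View pics/top5.png

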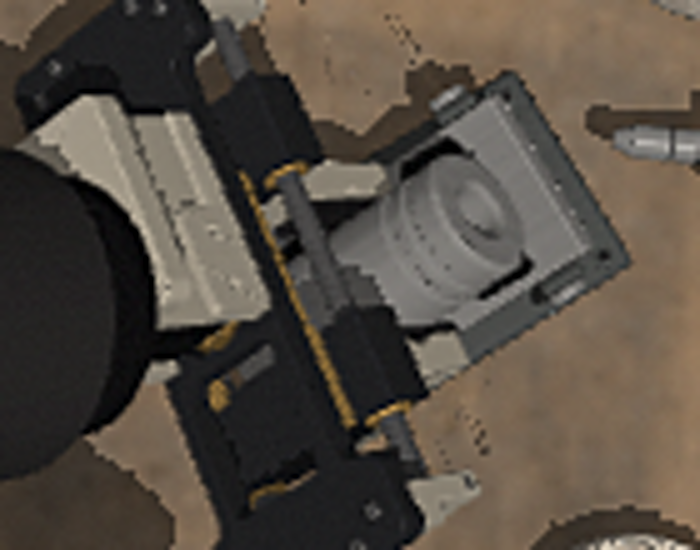

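play_rows(
  travel=[
    [0,-0.3,0.1],
    [0.2,0,0],
    [0,0,0],
  ],
  turn=[
    [0,0,0],
    [0,0,0],
    [0,0,0],
  ],
  hand=[1,1,1],
)

```text
t: 9.68
eef_pos: [0.4069, 0.1295, 0.0953]
eef_rot: [0.727, -0.509, -0.429, -0.167]
ft_force: [-0.8, 0.9, -4.5]
finger_gap: 0.0436
```

```bash
python3 - <<'E'
from h import *
go(SEAT+cradle()@[0.006,0,.00],tiltr(.24),0.0056);loc(.0056)
E
```

```text
t 9.68 p [0.4069 0.1295 0.0953] q [ 1.1   0.34 -0.8   0.45 -1.02 -0.94] gap 0.0436 F [-0.8  0.9 -4.5]
cur-tool shift cm [ 0.25 -0.06  0.05] after-turn shift cm [ 0.25 -0.06  0.05] turn [-0.    -0.003 -0.   ] world [ 0.0005 -0.0009 -0.0024]
local [0.0066 0.     0.0025]
```

play_rows(
  travel=[
    [0.1,-0.025,0],
    [0.1,-0.025,0],
    [0,0,0],
  ],
  turn=[
    [0,0,0],
    [0,0,0],
    [0,0,0],
  ],
  hand=[1,1,1],
)

```text
t: 10.05
eef_pos: [0.4077, 0.129, 0.094]
eef_rot: [0.727, -0.509, -0.429, -0.167]
ft_force: [-4.2, 1.6, 1.8]
finger_gap: 0.0433
```

play_rows(
  travel=[
    [0.1,-0.025,0],
    [0,0,0],
  ],
  turn=[
    [0,0,0],
    [0,0,0],
  ],
  hand=[1,1],
)

```text
t: 10.3
eef_pos: [0.4078, 0.1289, 0.0938]
eef_rot: [0.727, -0.509, -0.429, -0.167]
ft_force: [-14.1, 7.7, 13.4]
finger_gap: 0.0436
```

```bash
python3 - <<'E'
from h import *
go(SEAT+cradle()@[0.006,0,.00],tiltr(.24),0.0056);loc(.0056)
E
```

```text
t 10.3 p [0.4078 0.1289 0.0938] q [ 1.1   0.35 -0.8   0.45 -1.02 -0.95] gap 0.0436 F [-14.1   7.7  13.4]
cur-tool shift cm [0.09 0.03 0.05] after-turn shift cm [0.09 0.03 0.05] turn [-0.001 -0.003  0.001] world [-0.0004 -0.0003 -0.0009]
local [0.0065 0.0005 0.0008]
```

play_rows(
  travel=[
    [-0.1,0.06,0],
    [0,0,0.2],
    [0,0,0.1],
    [0,0,0],
  ],
  turn=[
    [0,0,0],
    [0,0,0],
    [0,0,0],
    [0,0,0],
  ],
  hand=[1,1,1,1],
)

```text
t: 10.8
eef_pos: [0.4063, 0.1308, 0.0924]
eef_rot: [0.727, -0.509, -0.429, -0.167]
ft_force: [1.4, 1.3, 5.5]
finger_gap: 0.0437
```

```bash
cat >> h.py <<'E'
def lf():
    s,p,R=st(); print("local F",(cradle().T@(np.array(s["ft_force"])-[0,0,-4])).round(1))
E
python3 - <<'E'
from h import *
loc(.0056);lf()
E
```

```text
local [0.0037 0.0002 0.001 ]
local F [5.2 1.9 8. ]
```

play_rows(
  travel=[
    [0,0,0.1],
    [0,0,0.1],
    [0,0,0],
  ],
  turn=[
    [0,0,0],
    [0,0,0],
    [0,0,0],
  ],
  hand=[1,1,1],
)

```text
t: 11.18
eef_pos: [0.4054, 0.1321, 0.0912]
eef_rot: [0.727, -0.509, -0.429, -0.167]
ft_force: [1.6, 0.7, 5.0]
finger_gap: 0.044
```

```bash
python3 - <<'E'
from h import *
loc(.0056);lf()
E
```

```text
local [0.0017 0.0003 0.0009]
local F [5.4 1.7 7.2]
```

play_rows(
  travel=[
    [0,0,0.1],
    [0,0,0.1],
    [0,0,0],
  ],
  turn=[
    [0,0,0],
    [0,0,0],
    [0,0,0],
  ],
  hand=[1,1,1],
)

```text
t: 11.55
eef_pos: [0.4045, 0.1335, 0.0901]
eef_rot: [0.727, -0.509, -0.429, -0.167]
ft_force: [2.2, 0.5, 6.1]
finger_gap: 0.0437
```

```bash
python3 - <<'E'
from h import *
loc(.0056);lf()
E
```

```text
local [-0.0002  0.0003  0.0009]
local F [6.4 2.1 7.8]
```

play_rows(
  travel=[
    [0,0,0.1],
    [0,0,0.1],
    [0,0,0],
  ],
  turn=[
    [0,0,0],
    [0,0,0],
    [0,0,0],
  ],
  hand=[1,1,1],
)

```text
t: 11.92
eef_pos: [0.404, 0.134, 0.0896]
eef_rot: [0.728, -0.51, -0.428, -0.166]
ft_force: [9.6, -4.2, 7.6]
finger_gap: 0.0434
```

```bash
python3 - <<'E'
from h import *
loc(.0056);lf()
E
```

```text
local [-0.001   0.0001  0.0009]
local F [13.9  5.7  4.4]
```

play_rows(
  travel=[
    [0,0,0.1],
    [0,0,0],
  ],
  turn=[
    [0,0,0],
    [0,0,0],
  ],
  hand=[1,1],
)

```text
t: 12.18
eef_pos: [0.4039, 0.134, 0.0896]
eef_rot: [0.728, -0.51, -0.427, -0.166]
ft_force: [14.1, -7.7, 9.6]
finger_gap: 0.0438
```

```bash
python3 - <<'E'
from h import *
loc(.0056);lf()
E
```

```text
local [-0.0011  0.0001  0.0009]
local F [19.5  7.4  2.9]
```

play_rows(
  travel=[
    [0,0,-0.1],
    [0.05,0,0],
    [0,0,0],
    [0,0,0],
  ],
  turn=[
    [0,0,0],
    [0,0,0],
    [0,0,0],
    [0,0,0],
  ],
  hand=[1,1,0.4,0.3],
)

```text
t: 12.68
eef_pos: [0.403, 0.1341, 0.0879]
eef_rot: [0.727, -0.51, -0.429, -0.167]
ft_force: [-0.5, -0.2, -0.1]
finger_gap: 0.0573
```

```bash
python3 - <<'E'
from h import *
loc(.0056);lf();go(SEAT,tiltr(.24),.0056)
E
```

```text
local [-0.0025 -0.0006 -0.0001]
local F [ 2.2 -0.5  3.2]
t 12.68 p [0.403  0.1341 0.0879] q [ 1.11  0.36 -0.8   0.44 -1.01 -0.96] gap 0.0573 F [-0.5 -0.2 -0.1]
cur-tool shift cm [-0.02 -0.06 -0.25] after-turn shift cm [-0.02 -0.06 -0.25] turn [-0.    -0.003 -0.   ] world [ 0.0017 -0.0013  0.0015]
```

play_rows(
  travel=[
    [-1,0,0],
    [-2,0,0],
    [-4,0,0],
    [-5,0,0],
    [0,0,0],
  ],
  turn=[
    [0,0,0],
    [0,0,0],
    [0,0,0],
    [0,0,0],
    [0,0,0],
  ],
  hand=[0.3,0.3,0.3,0,0],
)

```text
t: 13.3
eef_pos: [0.3904, 0.2099, 0.1858]
eef_rot: [0.728, -0.507, -0.43, -0.169]
ft_force: [-0.0, -0.9, -0.8]
finger_gap: 0.0759
```

```bash
python3 - <<'E'
from h import *
from bench import vision
go([.446,-.1135,.2],down(176.))
for n,(x0,y0) in(("scene",(270,210)),("top",(240,280))):
    f=vision.grab_frame(n); cv2.imwrite(f"pics/{n}6f.png",f["color"]);cv2.imwrite(f"pics/{n}6.png",cv2.resize(f["color"][y0:y0+110,x0:x0+140],None,fx=5,fy=5,interpolation=cv2.INTER_CUBIC)); np.savez(n+"6.npz",**f)
E
```

```text
t 13.3 p [0.3904 0.2099 0.1858] q [ 1.22  0.28 -0.58  0.33 -1.31 -0.89] gap 0.0759 F [-0.  -0.9 -0.8]
cur-tool shift cm [ 18.43   9.28 -25.57] after-turn shift cm [ -1.72  -7.81 -31.87] turn [ 0.563 -0.657 -0.018] world [ 0.0556 -0.3234  0.0172]
```

View pics/scene6.png

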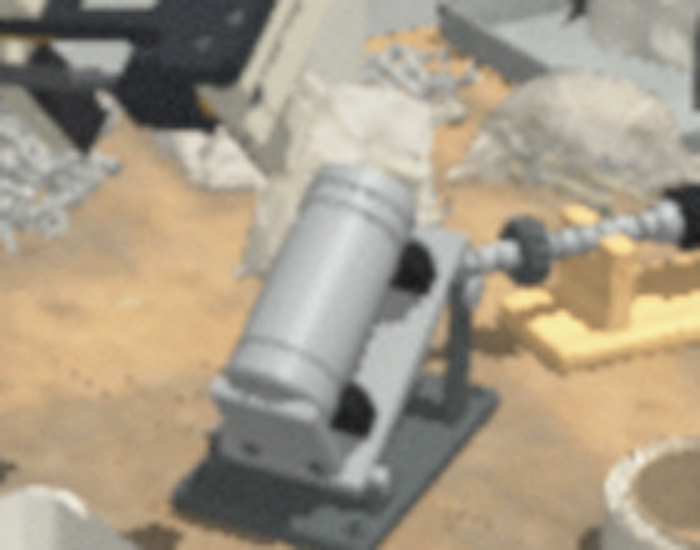

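View pics/top6.png

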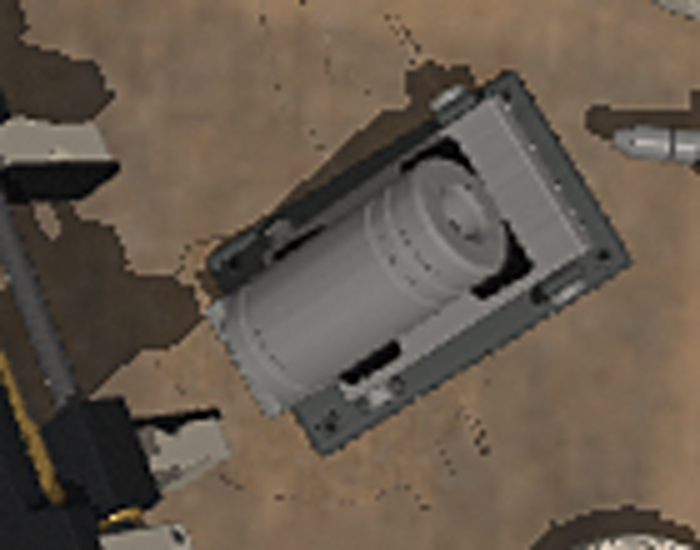

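```bash
python3 - <<'E'
from h import *
B=cradle();T=load("top6.npz");S=load("scene6.npz")
m=SEAT+B[:,0]*.048
for f,(x0,y0),n in((T,(240,280),"top"),(S,(270,210),"scene")):
    im=cv2.resize(f["color"][y0:y0+110,x0:x0+140],None,fx=5,fy=5,interpolation=cv2.INTER_CUBIC)
    q=lambda X:tuple(int(a) for a in (proj(f,X)-[x0,y0]+.4)*5)
    cv2.circle(im,q(m),2,(0,0,255),-1)
    for x,rr,col in((.048,.022,(0,255,0)),(.048,.009,(0,0,255)),(-.048,.022,(255,0,0))):
        pts=[q(SEAT+B@[x,rr*np.cos(a),rr*np.sin(a)]) for a in np.linspace(0,6.28,60)]
        cv2.polylines(im,[np.array(pts)],True,col,1)
    cv2.imwrite(f"pics/mouth_{n}.png",im)
    print(proj(f,m))
E
```

```text
[333.32327436 321.62123209]
[342.46133532 246.84286889]
```

View pics/mouth_top.png

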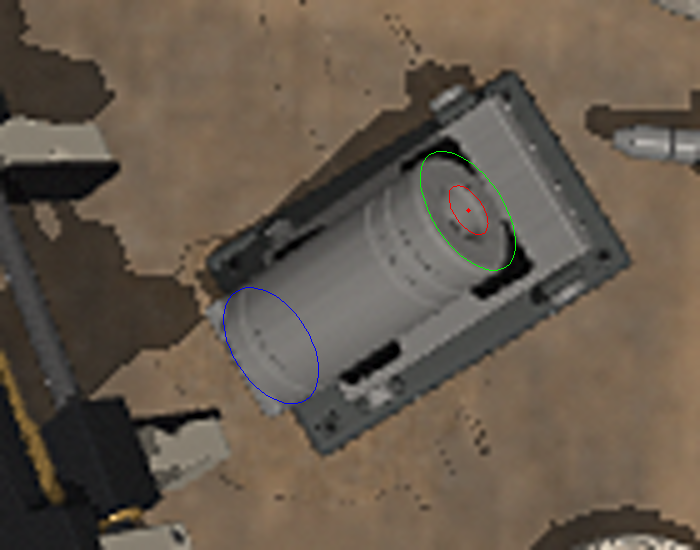

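View pics/mouth_scene.png

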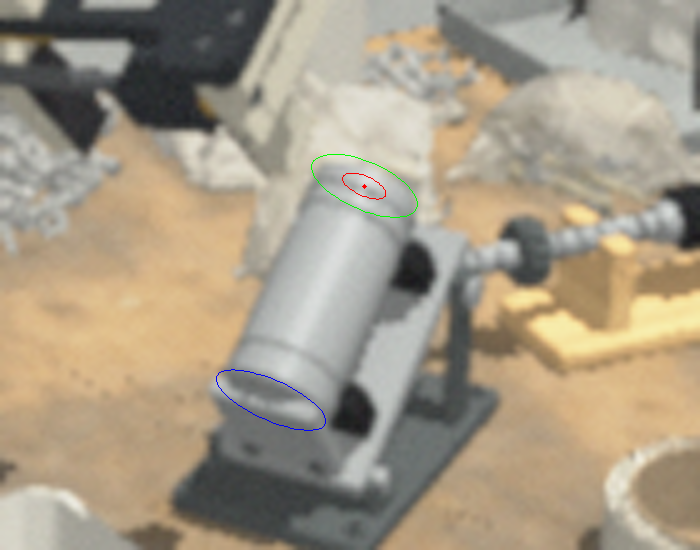

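```bash
python3 - <<'E'
from h import *
T=load("top6.npz");S=load("scene6.npz")
cv2.imwrite("pics/g_t.png",cv2.resize(T["color"][285:345,355:490],None,fx=5.5,fy=5.5,interpolation=cv2.INTER_CUBIC))
cv2.imwrite("pics/g_s.png",cv2.resize(S["color"][230:290,350:460],None,fx=6,fy=6,interpolation=cv2.INTER_CUBIC))
E
```

```text
(no output)
```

View pics/g_t.png

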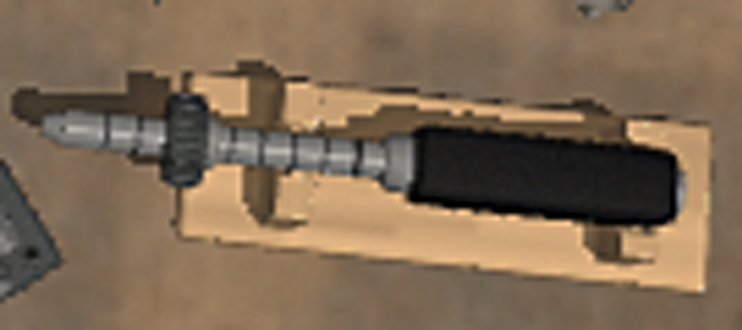

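View pics/g_s.png

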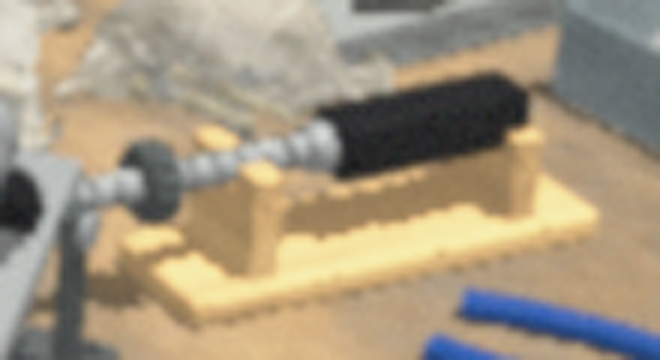

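```bash
python3 - <<'E'
from h import *
T=load("top6.npz");S=load("scene6.npz")
f=lambda p,z:plane(T,(p[0]/5.5+355-.41,p[1]/5.5+285-.41),z)
tip=f((42,126),.048);a=f((105,133),.048);b=f((400,163),.048)
d=(b-a)/np.linalg.norm(b-a);print("yaw probe",np.degrees(np.arctan2(-d[1],-d[0])),"tip",tip)
print("centre from tip",tip+d*.160)
r=f((672,186),.06);l=f((414,163),.06);print("handle top ends",l,r,np.linalg.norm(l-r),(l+r)/2)
c=[f(p,.012) for p in((183,75),(710,122),(705,290),(180,238))];print([np.linalg.norm(c[i]-c[i-1]).round(4) for i in range(4)]);
e=(c[0]+c[3]-c[1]-c[2]);print("plank yaw",np.degrees(np.arctan2(e[1],e[0])),np.mean(c,0))
# collar front face
cf=f((162,140),.048);print("collar front from tip",np.linalg.norm(cf-tip))
go([.446,-.1135,.2],down(176.))
E
```

```text
yaw probe 85.84459614173164 tip [0.45854321 0.04484756 0.048     ]
centre from tip [ 0.4469493  -0.11473183  0.048     ]
handle top ends [ 0.44894589 -0.07218255  0.06      ] [ 0.4440458  -0.15368171  0.06      ] 0.08164633987025384 [ 0.44649584 -0.11293213  0.06      ]
[np.float64(0.0541), np.float64(0.1763), np.float64(0.0556), np.float64(0.1736)]
plank yaw 86.28451137196166 [ 0.44810907 -0.09169177  0.012     ]
collar front from tip 0.03873353045961362
t 13.4 p [0.3894 0.2065 0.1835] q [ 1.21  0.28 -0.58  0.33 -1.3  -0.89] gap 0.0838 F [-0.2 -0.6 -0.1]
cur-tool shift cm [ 18.18   9.01 -25.46] after-turn shift cm [ -1.95  -7.88 -31.52] turn [ 0.561 -0.661 -0.023] world [ 0.0566 -0.32    0.0195]
```

play_rows(
  travel=[
    [-1,0,0],
    [-1,0,0],
    [0,0,0],
    [0,0,0],
    [0,0,0],
    [0,0,0],
    [0,0,0],
  ],
  turn=[
    [0.0935,-0.11,-0.0038],
    [0.0935,-0.11,-0.0038],
    [0.0935,-0.11,-0.0038],
    [0.0935,-0.11,-0.0038],
    [0.0935,-0.11,-0.0038],
    [0.0935,-0.11,-0.0038],
    [0,0,0],
  ],
  hand=[0,0,0,0,0,0,0],
)

```text
t: 14.28
eef_pos: [0.3873, 0.2152, 0.1996]
eef_rot: [-0.482, 0.518, 0.481, 0.517]
ft_force: [0.9, -0.3, 0.2]
finger_gap: 0.0876
```

```bash
python3 - <<'E'
from h import *
go([.4467,-.1138,.22],down(176.1))
E
```

```text
t 14.28 p [0.3873 0.2152 0.1996] q [ 0.96  0.01 -0.55  0.   -1.02 -1.03] gap 0.0876 F [ 0.9 -0.3  0.2]
cur-tool shift cm [ -2.29  -8.31 -32.39] after-turn shift cm [ -2.34  -8.16 -32.42] turn [-0.005 -0.002 -0.   ] world [ 0.0594 -0.329   0.0234]
```

play_rows(
  travel=[
    [-0.4,-1.37,-5.4],
    [-0.4,-1.37,-5.4],
    [-0.4,-1.37,-5.4],
    [-0.4,-1.37,-5.4],
    [-0.4,-1.37,-5.4],
    [-0.4,-1.37,-5.4],
    [0,0,0],
  ],
  turn=[
    [0,0,0],
    [0,0,0],
    [0,0,0],
    [0,0,0],
    [0,0,0],
    [-0.005,-0.002,0],
    [0,0,0],
  ],
  hand=[0,0,0,0,0,0,0],
)

```text
t: 15.15
eef_pos: [0.4469, -0.1151, 0.2236]
eef_rot: [-0.482, 0.518, 0.483, 0.516]
ft_force: [-0.3, 1.1, -1.1]
finger_gap: 0.0878
```

```bash
python3 - <<'E'
from h import *
go([.4467,-.1138,.048],down(176.1))
E
```

```text
t 15.15 p [ 0.4469 -0.1151  0.2236] q [ 0.18  0.02 -0.47  0.   -1.08 -0.25] gap 0.0878 F [-0.3  1.1 -1.1]
cur-tool shift cm [17.26 -0.02  0.16] after-turn shift cm [17.26  0.03  0.12] turn [-0.001 -0.002 -0.003] world [-0.0002  0.0013 -0.1726]
```

play_rows(
  travel=[
    [4,0,0.1],
    [5,0,0],
    [4,0,0],
    [2,0,0],
    [1,0,0],
    [1,0,0],
    [0,0,0],
  ],
  turn=[
    [0,0,0],
    [0,0,0],
    [0,-0.002,-0.003],
    [0,0,0],
    [0,0,0],
    [0,0,0],
    [0,0,0],
  ],
  hand=[0,0,0,0,0,0,0],
)

```text
t: 16.02
eef_pos: [0.4475, -0.1104, 0.0544]
eef_rot: [-0.484, 0.515, 0.483, 0.517]
ft_force: [0.4, 0.2, 0.2]
finger_gap: 0.0879
```

```bash
python3 - <<'E'
from h import *
go([.4467,-.1138,.048],down(176.1))
E
```

```text
t 16.02 p [ 0.4475 -0.1104  0.0544] q [ 0.19  0.24 -0.69 -0.   -0.63 -0.25] gap 0.0879 F [0.4 0.2 0.2]
cur-tool shift cm [ 0.33  0.06 -0.34] after-turn shift cm [ 0.34  0.05 -0.34] turn [0.004 0.002 0.003] world [-0.0008 -0.0034 -0.0034]
```

play_rows(
  travel=[
    [0.3,0.05,-0.3],
    [0,0,0],
    [0,0,0],
    [0,0,0],
    [0,0,0],
    [0,0,0],
    [0,0,0],
  ],
  turn=[
    [0.004,0.002,0.003],
    [0,0,0],
    [0,0,0],
    [0,0,0],
    [0,0,0],
    [0,0,0],
    [0,0,0],
  ],
  hand=[0,0,0.5,0.7,1,1,1],
  force=40,
)

```text
t: 16.9
eef_pos: [0.447, -0.1135, 0.0516]
eef_rot: [-0.483, 0.517, 0.482, 0.517]
ft_force: [0.3, 0.7, -1.4]
finger_gap: 0.043
```

```bash
python3 - <<'E'
from h import *
go([.4467,-.1138,.048],down(176.1))
E
```

```text
t 16.9 p [ 0.447  -0.1135  0.0516] q [ 0.18  0.25 -0.7   0.   -0.63 -0.25] gap 0.043 F [ 0.3  0.7 -1.4]
cur-tool shift cm [ 0.06  0.03 -0.03] after-turn shift cm [ 0.06  0.03 -0.03] turn [-0.001  0.     0.001] world [-0.0003 -0.0003 -0.0006]
```

Still closing; continue.

play_rows(
  travel=[
    [0,0,0],
    [0,0,0],
    [0,0,0],
    [0,0,0],
  ],
  turn=[
    [0,0,0],
    [0,0,0],
    [0,0,0],
    [0,0,0],
  ],
  hand=[1,1,1,1],
)

```text
t: 17.4
eef_pos: [0.4469, -0.1135, 0.0516]
eef_rot: [-0.483, 0.517, 0.482, 0.517]
ft_force: [0.4, -0.3, 0.0]
finger_gap: 0.0239
```

play_rows(
  travel=[
    [-1,0,0],
    [-2,0,0],
    [-4,0,0],
    [-5,0,0],
    [-5,0,0],
    [-3,0,0],
    [0,0,0],
  ],
  turn=[
    [0,0,0],
    [0,0,0],
    [0,0,0],
    [0,0,0],
    [0,0,0],
    [0,0,0],
    [0,0,0],
  ],
  hand=[1,1,1,1,1,1,1],
)

```text
t: 18.27
eef_pos: [0.4477, -0.1135, 0.2545]
eef_rot: [-0.484, 0.515, 0.481, 0.519]
ft_force: [0.4, 0.6, -2.5]
finger_gap: 0.0238
```

```bash
python3 - <<'E'
from h import *
from bench import vision
B=cradle()
# handle centre along local x: tip 35mm outside the mouth
for x in (.048+.035+.160,): go(SEAT+B@[x,0,.0],tilt(-1)); go(SEAT+B@[x,0,.0],tiltr(.2))
for n in("scene","top"):
    f=vision.grab_frame(n); cv2.imwrite(f"pics/{n}7f.png",f["color"]); np.savez(n+"7.npz",**f)
E
```

```text
t 18.27 p [ 0.4477 -0.1135  0.2545] q [ 0.18 -0.01 -0.43  0.   -1.14 -0.25] gap 0.0238 F [ 0.4  0.6 -2.5]
cur-tool shift cm [ 2.81 -6.14  8.31] after-turn shift cm [ 0.65 -9.95  3.91] turn [-0.638  0.588 -0.195] world [ 0.0671  0.0788 -0.0277]
t 18.27 p [ 0.4477 -0.1135  0.2545] q [ 0.18 -0.01 -0.43  0.   -1.14 -0.25] gap 0.0238 F [ 0.4  0.6 -2.5]
cur-tool shift cm [ 2.82 -6.19  8.35] after-turn shift cm [-1.35 -9.94  3.91] turn [-0.575  0.647 -0.007] world [ 0.0676  0.0791 -0.0277]
```

View pics/scene7f.png

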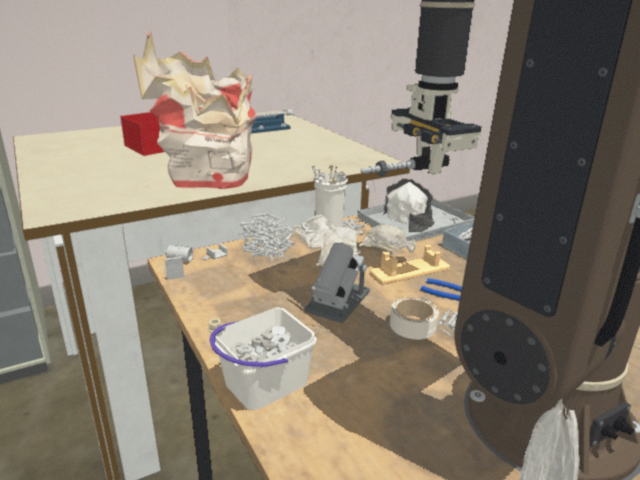

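View pics/top7f.png

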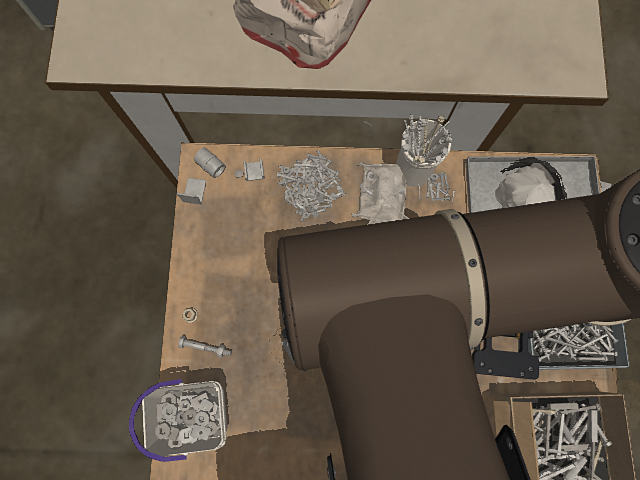

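```bash
python3 - <<'E'
from h import *
go(SEAT+cradle()@[.243,0,.0005],tiltr(.24),.0036)
E
```

```text
t 18.38 p [ 0.4461 -0.1135  0.2514] q [ 0.18 -0.01 -0.43 -0.   -1.14 -0.25] gap 0.0232 F [-0.2  1.  -3.3]
cur-tool shift cm [ 2.38 -6.34  8.42] after-turn shift cm [-2.08 -9.96  3.65] turn [-0.56   0.66   0.025] world [ 0.0691  0.0796 -0.0237]
```

play_rows(
  travel=[
    [0,0,0],
    [0,0,0],
    [0,0,0],
    [0,0,0],
    [0,0,0],
    [0,0,0],
    [0,0,0],
  ],
  turn=[
    [-0.0933,0.11,0.0042],
    [-0.0933,0.11,0.0042],
    [-0.0933,0.11,0.0042],
    [-0.0933,0.11,0.0042],
    [-0.0933,0.11,0.0042],
    [-0.0933,0.11,0.0042],
    [0,0,0],
  ],
  hand=[1,1,1,1,1,1,1],
)

```text
t: 19.25
eef_pos: [0.4454, -0.1137, 0.2497]
eef_rot: [0.726, -0.51, -0.431, -0.165]
ft_force: [0.3, -0.5, -2.1]
finger_gap: 0.0238
```

```bash
python3 - <<'E'
from h import *
go(SEAT+cradle()@[.243,0,.0005],tiltr(.24),.0036);loc(.0036)
E
```

```text
t 19.25 p [ 0.4454 -0.1137  0.2497] q [ 0.61 -0.01 -0.85  0.66 -1.13 -0.5 ] gap 0.0238 F [ 0.3 -0.5 -2.1]
cur-tool shift cm [ -2.26 -10.     3.49] after-turn shift cm [-2.22 -9.99  3.54] turn [ 0.005 -0.002 -0.004] world [ 0.0698  0.0799 -0.022 ]
local [ 0.2784 -0.1024  0.0027]
```

play_rows(
  travel=[
    [-0.45,-2,0],
    [-0.45,-2,0],
    [-0.45,-2,0],
    [-0.45,-2,0],
    [-0.4,-2,0],
    [0,0,1.5],
    [0,0,0],
  ],
  turn=[
    [0,0,0],
    [0,0,0],
    [0,0,0],
    [0,0,0],
    [0.005,-0.002,-0.004],
    [0,0,0],
    [0,0,0],
  ],
  hand=[1,1,1,1,1,1,1],
)

```text
t: 20.12
eef_pos: [0.5255, -0.0474, 0.2401]
eef_rot: [0.726, -0.509, -0.43, -0.17]
ft_force: [-0.5, -0.4, -2.2]
finger_gap: 0.0237
```

```bash
python3 - <<'E'
from h import *
from bench import vision
go(SEAT+cradle()@[.230,0,.0005],tiltr(.24),.0036);loc(.0036)
for n,(x0,y0) in(("scene",(300,180)),("top",(300,270))):
    f=vision.grab_frame(n); cv2.imwrite(f"pics/{n}8.png",cv2.resize(f["color"][y0:y0+110,x0:x0+140],None,fx=5,fy=5,interpolation=cv2.INTER_CUBIC)); np.savez(n+"8.npz",**f)
E
```

```text
t 20.12 p [ 0.5255 -0.0474  0.2401] q [ 0.63  0.16 -0.69  0.65 -1.13 -0.52] gap 0.0237 F [-0.5 -0.4 -2.2]
cur-tool shift cm [0.08 0.11 3.41] after-turn shift cm [0.07 0.1  3.41] turn [-0.004  0.001  0.002] world [-0.0163  0.0224 -0.0199]
local [0.2641 0.0011 0.001 ]
```

View pics/scene8.png

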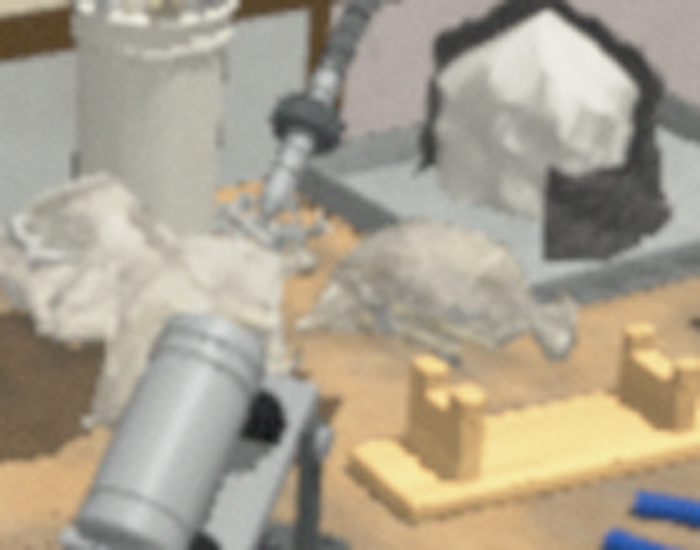

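View pics/top8.png

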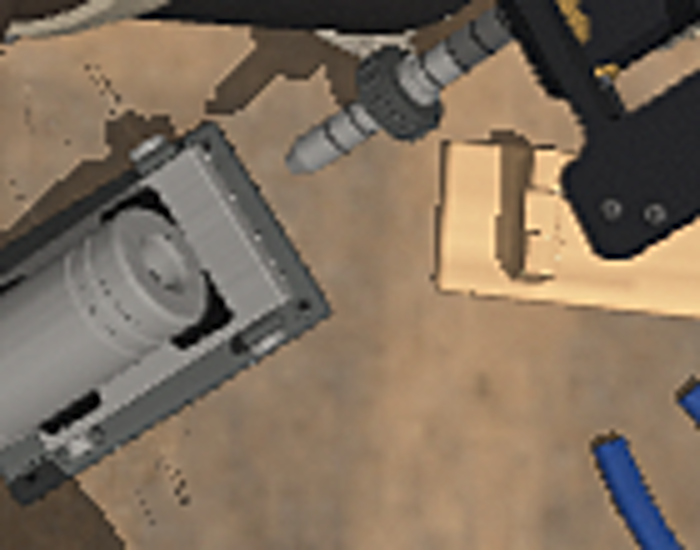

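```bash
python3 - <<'E'
from h import *
T=load("top8.npz");S=load("scene8.npz");B=cradle()
z=lambda p,o:(p[0]/5+o[0]-.4,p[1]/5+o[1]-.4)
for n,a,b in(("tip",(292,162),(272,212)),("collar",(400,93),(308,121)),("rim",(157,268),(213,338))):
    X,e=tri(T,z(a,(300,270)),S,z(b,(300,180)));print(n,X.round(4),"err",e.round(4),"local",(B.T@(X-SEAT)).round(4))
s,p,R=st(); tip=p+R@[.0036,0,.160]; print("expected tip",tip,(B.T@(tip-SEAT)).round(4)); 
for f,o in((T,(300,270)),(S,(300,180))):
    print("tip",(proj(f,tip)-o+.4)*5,"mouth",(proj(f,SEAT+B[:,0]*.046)-o+.4)*5)
E
```

```text
tip [0.4551 0.0569 0.1465] err 0.005 local [ 1.073e-01  1.200e-03 -1.000e-04]
collar [0.4751 0.0266 0.1727] err 0.0023 local [0.1521 0.001  0.0006]
rim [0.424  0.1    0.1139] err 0.0012 local [ 0.0452 -0.0008  0.0037]
expected tip [0.45411029 0.05967349 0.1462821 ] [0.1049 0.0019 0.0014]
tip [289.63779005 169.43082611] mouth [164.3147852  263.05469986]
tip [261.18174364 214.24630839] mouth [212.43318785 340.50524195]
```

play_rows(
  travel=[
    [0.02,0.1,1.5],
    [0,0,1.5],
    [0,0,1.0],
    [0,0,0],
  ],
  turn=[
    [-0.004,0.001,0.002],
    [0,0,0],
    [0,0,0],
    [0,0,0],
  ],
  hand=[1,1,1,1],
)

```text
t: 20.72
eef_pos: [0.5068, -0.0203, 0.2177]
eef_rot: [0.727, -0.509, -0.43, -0.168]
ft_force: [0.6, 0.0, -2.4]
finger_gap: 0.0235
```

```bash
cat >> h.py <<'E'
def tip():
    s,p,R=st(); B=cradle(); t=p+R@[.0036,0,.160]; print("tip local",(B.T@(t-SEAT)).round(4),"hand local",(B.T@(p+R[:,0]*.0036-SEAT)).round(4),"axis err",(B.T@R[:,2]).round(4),"q",np.round(s["q"],2))
    print("F local",(B.T@(np.array(s["ft_force"])-[0,0,-2.4])).round(1),"t",s["t"])
E
python3 - <<'E'
from h import *
from bench import vision
go(SEAT+cradle()@[.200,0,.001],tiltr(.24),.0036);tip()
for n,(x0,y0) in(("scene",(300,180)),("top",(300,270))):
    f=vision.grab_frame(n); cv2.imwrite(f"pics/{n}9.png",cv2.resize(f["color"][y0:y0+110,x0:x0+140],None,fx=5,fy=5,interpolation=cv2.INTER_CUBIC)); np.savez(n+"9.npz",**f)
E
```

```text
t 20.73 p [ 0.5068 -0.0203  0.2177] q [ 0.7   0.17 -0.72  0.62 -1.12 -0.59] gap 0.0235 F [ 0.6  0.  -2.4]
cur-tool shift cm [0.06 0.04 2.43] after-turn shift cm [0.06 0.04 2.43] turn [ 0.    -0.     0.002] world [-0.0113  0.016  -0.0143]
tip local [0.0643 0.0005 0.0015] hand local [0.2243 0.0005 0.0015] axis err [-1.e+00 -2.e-04 -0.e+00] q [ 0.7   0.17 -0.72  0.62 -1.12 -0.59]
F local [ 0.2  0.5 -0.2] t 20.725
```

View pics/scene9.png

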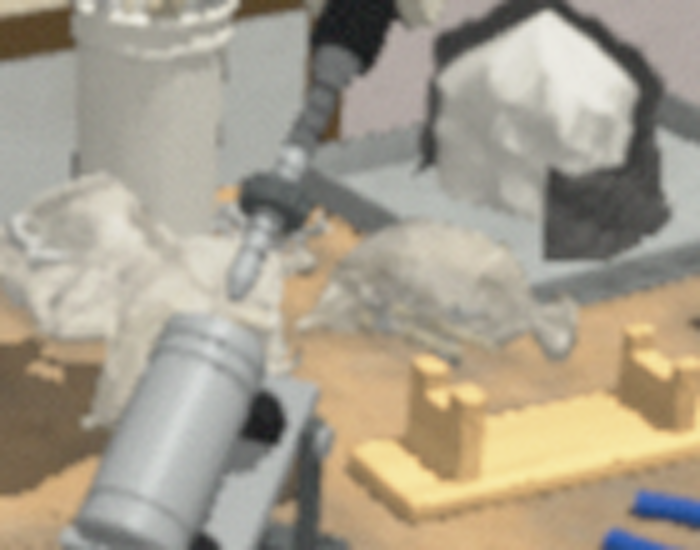

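View pics/top9.png

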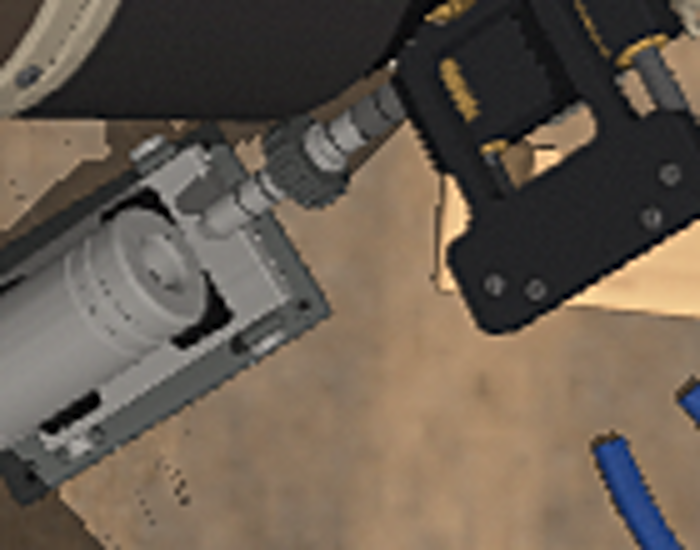

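play_rows(
  travel=[
    [0.03,0.05,1.0],
    [0,0,1.0],
    [0,0,1.0],
    [0,0,0],
  ],
  turn=[
    [0,0,0.002],
    [0,0,0],
    [0,0,0],
    [0,0,0],
  ],
  hand=[1,1,1,1],
)

```text
t: 21.32
eef_pos: [0.4928, -0.0004, 0.2003]
eef_rot: [0.726, -0.509, -0.43, -0.167]
ft_force: [0.2, -0.7, -2.0]
finger_gap: 0.024
```

```bash
python3 - <<'E'
from h import *
from bench import vision
tip()
for n,(x0,y0) in(("scene",(300,180)),("top",(300,270))):
    f=vision.grab_frame(n); cv2.imwrite(f"pics/{n}10.png",cv2.resize(f["color"][y0:y0+110,x0:x0+140],None,fx=5,fy=5,interpolation=cv2.INTER_CUBIC))
E
```

```text
tip local [ 0.0343 -0.0001  0.0012] hand local [ 1.943e-01 -1.000e-04  1.200e-03] axis err [-1.e+00 -0.e+00 -1.e-04] q [ 0.76  0.18 -0.75  0.6  -1.11 -0.65]
F local [ 0.8 -0.2 -0.1] t 21.325
```

View pics/scene10.png

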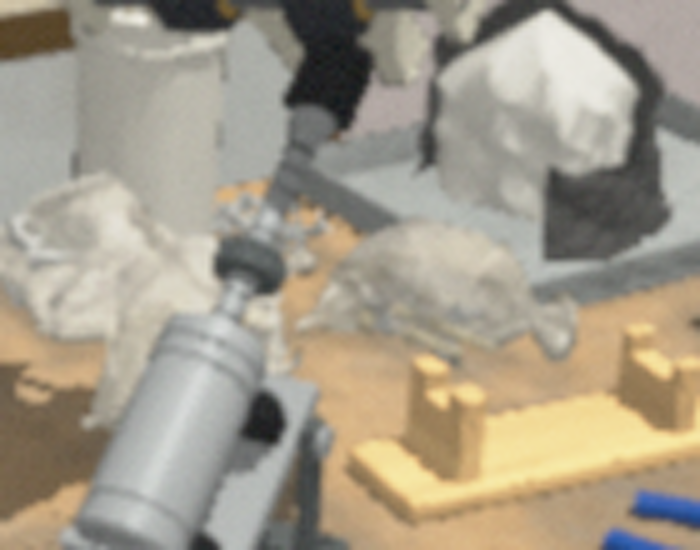

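View pics/top10.png

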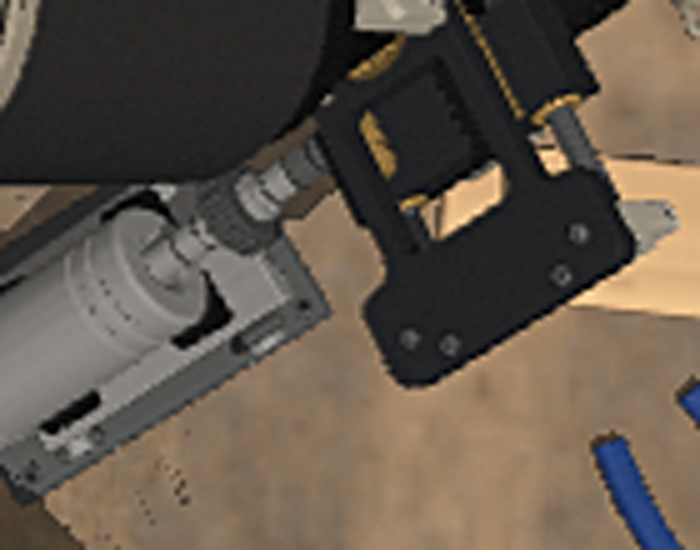

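play_rows(
  travel=[
    [0,0,0.7],
    [0,0,0.7],
    [0,0,0.7],
    [0,0,0.7],
    [0,0,0],
  ],
  turn=[
    [0,0,0],
    [0,0,0],
    [0,0,0],
    [0,0,0],
    [0,0,0],
  ],
  hand=[1,1,1,1,1],
)

```text
t: 22.05
eef_pos: [0.4802, 0.0186, 0.1844]
eef_rot: [0.726, -0.509, -0.43, -0.168]
ft_force: [0.5, -0.1, -2.3]
finger_gap: 0.0236
```

```bash
python3 - <<'E'
from h import *
tip();go(SEAT+cradle()@[.14,0,.001],tiltr(.24),.0036)
E
```

```text
tip local [0.0066 0.     0.0012] hand local [ 0.1666 -0.      0.0013] axis err [-1.e+00  4.e-04 -1.e-04] q [ 0.81  0.2  -0.76  0.58 -1.1  -0.7 ]
F local [ 0.4  0.4 -0.1] t 22.05
t 22.05 p [0.4802 0.0186 0.1844] q [ 0.81  0.2  -0.76  0.58 -1.1  -0.7 ] gap 0.0236 F [ 0.5 -0.1 -2.3]
cur-tool shift cm [ 0.02 -0.01  2.66] after-turn shift cm [ 0.02 -0.01  2.66] turn [-0.    -0.    -0.001] world [-0.012   0.018  -0.0154]
```

play_rows(
  travel=[
    [0,0,0.4],
    [0,0,0.4],
    [0,0,0.4],
    [0,0,0.4],
    [0,0,0.4],
    [0,0,0],
  ],
  turn=[
    [0,0,0],
    [0,0,0],
    [0,0,0],
    [0,0,0],
    [0,0,0],
    [0,0,0],
  ],
  hand=[1,1,1,1,1,1],
)

```text
t: 22.8
eef_pos: [0.4711, 0.0322, 0.1729]
eef_rot: [0.726, -0.509, -0.43, -0.168]
ft_force: [-0.3, 0.4, -1.5]
finger_gap: 0.0237
```

```bash
python3 - <<'E'
from h import *
tip()
E
```

```text
tip local [-0.0134  0.0002  0.0013] hand local [0.1466 0.     0.0012] axis err [-1.e+00  9.e-04  4.e-04] q [ 0.85  0.21 -0.77  0.57 -1.09 -0.73]
F local [ 0.1 -0.1  1. ] t 22.8
```

```bash
python3 - <<'E'
from h import *
from bench import vision
for n,(x0,y0) in(("scene",(300,180)),("top",(300,270))):
    f=vision.grab_frame(n); cv2.imwrite(f"pics/{n}11.png",cv2.resize(f["color"][y0:y0+110,x0:x0+140],None,fx=5,fy=5,interpolation=cv2.INTER_CUBIC))
E
```

```text
(no output)
```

View pics/scene11.png

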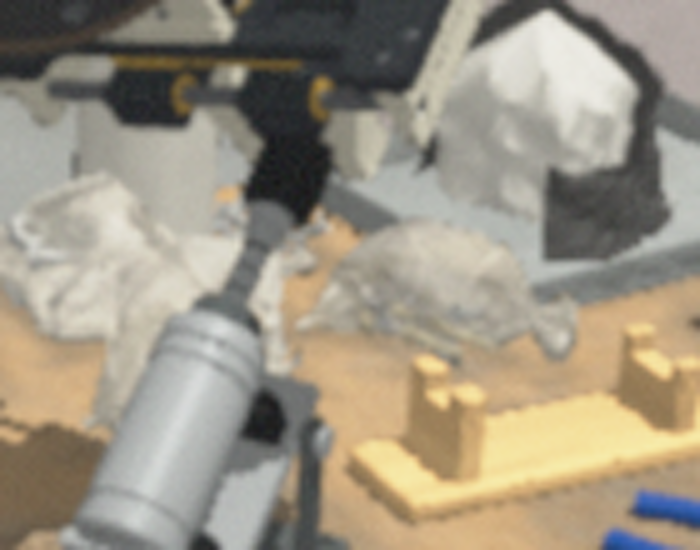

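View pics/top11.png

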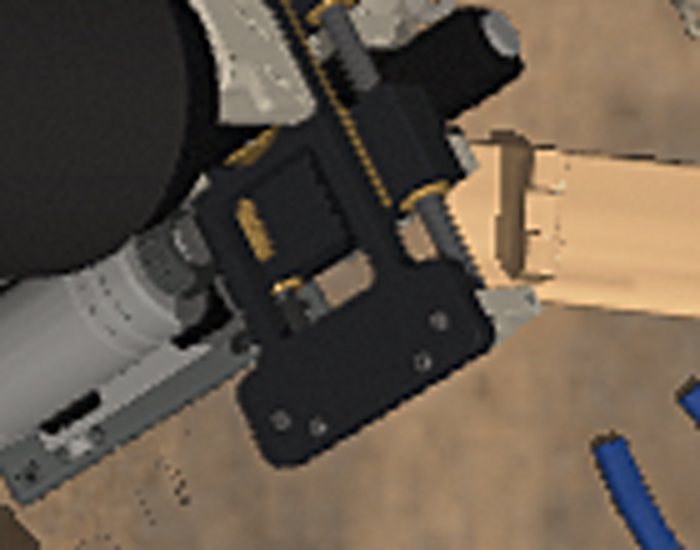

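play_rows(
  travel=[
    [0,0,0.3],
    [0,0,0.3],
    [0,0,0.3],
    [0,0,0.3],
    [0,0,0.2],
    [0,0,0],
  ],
  turn=[
    [0,0,0],
    [0,0,0],
    [0,0,0],
    [0,0,0],
    [0,0,0],
    [0,0,0],
  ],
  hand=[1,1,1,1,1,1],
)

```text
t: 23.65
eef_pos: [0.4649, 0.0417, 0.165]
eef_rot: [0.726, -0.509, -0.43, -0.168]
ft_force: [-0.2, -0.1, -2.5]
finger_gap: 0.0239
```

```bash
python3 - <<'E'
from h import *
tip()
E
```

```text
tip local [-0.0273  0.0002  0.0013] hand local [0.1327 0.     0.0012] axis err [-1.0e+00  1.1e-03  4.0e-04] q [ 0.87  0.22 -0.78  0.56 -1.09 -0.76]
F local [-0.1 -0.2 -0. ] t 23.65
```

play_rows(
  travel=[
    [0,0,0.15],
    [0,0,0.15],
    [0,0,0.1],
    [0,0,0],
  ],
  turn=[
    [0,0,0],
    [0,0,0],
    [0,0,0],
    [0,0,0],
  ],
  hand=[1,1,1,1],
)

```text
t: 24.15
eef_pos: [0.4631, 0.0442, 0.1628]
eef_rot: [0.726, -0.51, -0.43, -0.168]
ft_force: [1.3, -0.4, -1.6]
finger_gap: 0.0236
```

```bash
python3 - <<'E'
from h import *
tip()
E
```

```text
tip local [-0.0311  0.0002  0.0012] hand local [ 0.1289 -0.      0.0012] axis err [-1.0e+00  1.2e-03  1.0e-04] q [ 0.88  0.23 -0.78  0.55 -1.08 -0.76]
F local [1.4 0.9 0.1] t 24.15
```

play_rows(
  travel=[
    [0,0,0.1],
    [0,0,0.1],
    [0,0,0],
  ],
  turn=[
    [0,0,0],
    [0,0,0],
    [0,0,0],
  ],
  hand=[1,1,1],
)

```text
t: 24.52
eef_pos: [0.4622, 0.0457, 0.1617]
eef_rot: [0.726, -0.509, -0.43, -0.168]
ft_force: [1.3, -1.4, -1.8]
finger_gap: 0.0235
```

```bash
python3 - <<'E'
from h import *
tip()
E
```

```text
tip local [-0.0331  0.0002  0.0013] hand local [0.1269 0.     0.0013] axis err [-1.0e+00  1.2e-03  1.0e-04] q [ 0.88  0.23 -0.78  0.55 -1.08 -0.77]
F local [ 1.9  0.3 -0.6] t 24.525
```

play_rows(
  travel=[
    [0,0,0.1],
    [0,0,0.1],
    [0,0,0],
  ],
  turn=[
    [0,0,0],
    [0,0,0],
    [0,0,0],
  ],
  hand=[1,1,1],
)

```text
t: 24.9
eef_pos: [0.4614, 0.0466, 0.161]
eef_rot: [0.726, -0.51, -0.43, -0.168]
ft_force: [2.7, -4.3, 1.4]
finger_gap: 0.0237
```

```bash
python3 - <<'E'
from h import *
tip()
E
```

```text
tip local [-0.0344  0.0001  0.0012] hand local [ 1.256e-01 -1.000e-04  1.400e-03] axis err [-1.      0.0011 -0.0012] q [ 0.89  0.23 -0.78  0.55 -1.08 -0.77]
F local [ 6.3 -0.1  0.2] t 24.9
```

Contact appears; confirm with more push.

play_rows(
  travel=[
    [0,0,0.1],
    [0,0,0],
  ],
  turn=[
    [0,0,0],
    [0,0,0],
  ],
  hand=[1,1],
)

```text
t: 25.15
eef_pos: [0.4612, 0.0467, 0.1611]
eef_rot: [0.726, -0.51, -0.429, -0.167]
ft_force: [6.7, -7.1, 5.1]
finger_gap: 0.0239
```

play_rows(
  travel=[
    [0,0,0.1],
    [0,0,0],
  ],
  turn=[
    [0,0,0],
    [0,0,0],
  ],
  hand=[1,1],
)

```text
t: 25.4
eef_pos: [0.4609, 0.0468, 0.1611]
eef_rot: [0.727, -0.511, -0.429, -0.167]
ft_force: [9.4, -10.9, 7.0]
finger_gap: 0.0239
```

```bash
python3 - <<'E'
from h import *
tip()
E
```

```text
tip local [-0.0348 -0.0003  0.0011] hand local [ 0.1252 -0.0004  0.0018] axis err [-1.0e+00  9.0e-04 -4.2e-03] q [ 0.89  0.23 -0.78  0.55 -1.09 -0.77]
F local [17.   1.8 -0.4] t 25.4
```

play_rows(
  travel=[
    [0,0,-0.2],
    [0,0,-0.2],
    [0,0,-0.5],
    [0,0,-0.7],
    [0,0,-0.7],
    [0,0,-0.7],
    [0,0,0],
  ],
  turn=[
    [0,0,0],
    [0,0,0],
    [0,0,0],
    [0,0,0],
    [0,0,0],
    [0,0,0],
    [0,0,0],
  ],
  hand=[1,1,1,1,1,1,1],
)

```text
t: 26.28
eef_pos: [0.4742, 0.0275, 0.1769]
eef_rot: [0.726, -0.51, -0.43, -0.168]
ft_force: [0.4, -0.5, -2.7]
finger_gap: 0.0237
```

```bash
python3 - <<'E'
from h import *
tip()
E
```

```text
tip local [-0.0065  0.0002  0.0013] hand local [ 1.535e-01 -1.000e-04  1.300e-03] axis err [-1.0e+00  2.2e-03  1.0e-04] q [ 0.83  0.21 -0.77  0.57 -1.1  -0.72]
F local [ 0.3  0.1 -0.6] t 26.275
```

play_rows(
  travel=[
    [0,0,-0.7],
    [0,0,-0.7],
    [0,0,-0.8],
    [0,0,-0.8],
    [0,0,-0.8],
    [0,0,-1],
    [0,0,-1],
    [0,0,0],
  ],
  turn=[
    [0,0.001,0],
    [0,0,0],
    [0,0,0],
    [0,0,0],
    [0,0,0],
    [0,0,0],
    [0,0,0],
    [0,0,0],
  ],
  hand=[1,1,1,1,1,1,1,1],
)

```text
t: 27.28
eef_pos: [0.5005, -0.0122, 0.2104]
eef_rot: [0.726, -0.51, -0.43, -0.168]
ft_force: [-0.2, 1.0, -3.4]
finger_gap: 0.0243
```

```bash
python3 - <<'E'
from h import *
from bench import vision
tip()
for n,(x0,y0) in(("scene",(300,180)),("top",(260,270))):
    f=vision.grab_frame(n); cv2.imwrite(f"pics/{n}12.png",cv2.resize(f["color"][y0:y0+110,x0:x0+140],None,fx=5,fy=5,interpolation=cv2.INTER_CUBIC)); np.savez(n+"12.npz",**f)
E
```

```text
tip local [0.0517 0.0002 0.0012] hand local [ 2.117e-01 -2.000e-04  1.300e-03] axis err [-1.0e+00  2.2e-03 -9.0e-04] q [ 0.73  0.18 -0.73  0.61 -1.12 -0.62]
F local [-1.4  0.4 -0.3] t 27.275
```

View pics/scene12.png

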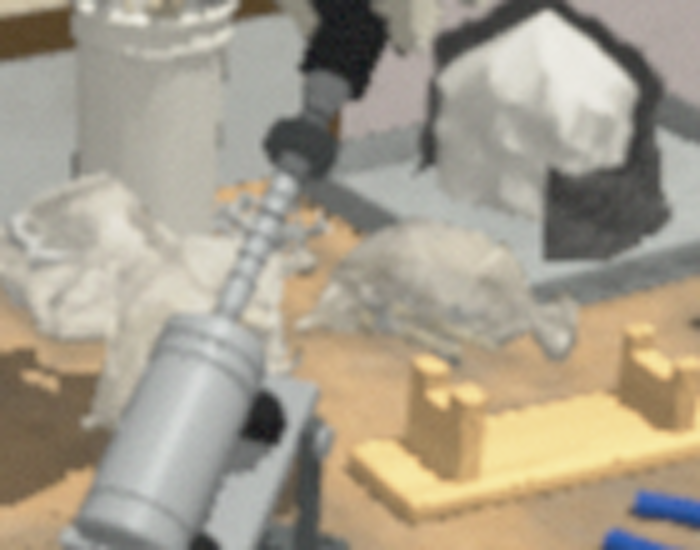

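View pics/top12.png

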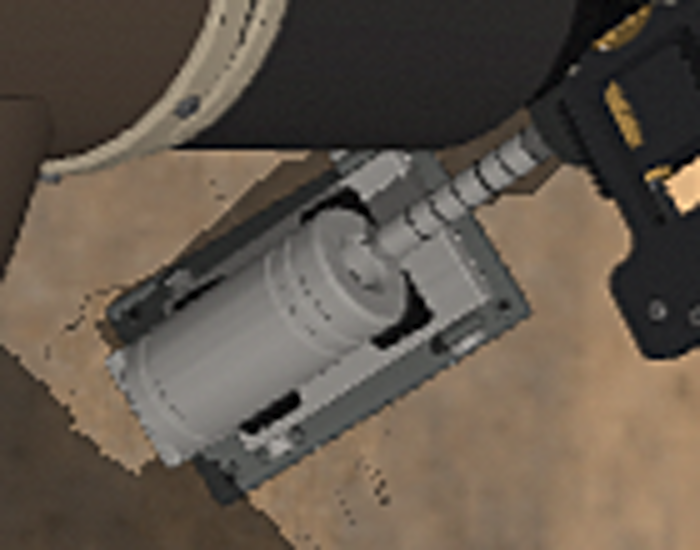

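play_rows(
  travel=[
    [0,0,-1],
    [0,0,-1.5],
    [0,0,-2],
    [0,0,-2],
    [0,0,-1.5],
    [0,0,0],
  ],
  turn=[
    [0,0,0],
    [0,0,0],
    [0,0,0],
    [0,0,0],
    [0,0,0],
    [0,0,0],
  ],
  hand=[1,1,1,1,1,1],
)

```text
t: 28.12
eef_pos: [0.537, -0.0672, 0.2567]
eef_rot: [0.726, -0.51, -0.429, -0.169]
ft_force: [0.3, -0.1, -2.7]
finger_gap: 0.0235
```

```bash
python3 - <<'E'
from h import *
tip()
for yw in(176.1,213.7): go([.46,-.09,.30],down(yw),.0036)
E
```

```text
tip local [1.323e-01 1.000e-04 1.200e-03] hand local [ 0.2923 -0.0004  0.0014] axis err [-1.      0.0032 -0.0011] q [ 0.58  0.15 -0.66  0.66 -1.14 -0.47]
F local [ 0.   0.2 -0.4] t 28.125
t 28.12 p [ 0.537  -0.0672  0.2567] q [ 0.58  0.15 -0.66  0.66 -1.14 -0.47] gap 0.0235 F [ 0.3 -0.1 -2.7]
cur-tool shift cm [-3.23  8.68 -0.77] after-turn shift cm [-4.69  7.52 -2.8 ] turn [ 0.556 -0.66  -0.024] world [-0.077  -0.0228  0.0469]
t 28.12 p [ 0.537  -0.0672  0.2567] q [ 0.58  0.15 -0.66  0.66 -1.14 -0.47] gap 0.0235 F [ 0.3 -0.1 -2.7]
cur-tool shift cm [-3.23  8.68 -0.77] after-turn shift cm [-4.69  7.67  2.38] turn [-0.077 -0.609 -0.232] world [-0.077  -0.0228  0.0469]
```

play_rows(
  travel=[
    [0,0,0],
    [0,0,0],
    [0,0,0],
    [0,0,0],
    [0,0,0],
    [0,0,0],
    [0,0,0],
    [0,0,0],
  ],
  turn=[
    [0.0795,-0.0943,-0.0034],
    [0.0795,-0.0943,-0.0034],
    [0.0795,-0.0943,-0.0034],
    [0.0795,-0.0943,-0.0034],
    [0.0795,-0.0943,-0.0034],
    [0.0795,-0.0943,-0.0034],
    [0.0795,-0.0943,-0.0034],
    [0,0,0],
  ],
  hand=[1,1,1,1,1,1,1,1],
)

```text
t: 29.12
eef_pos: [0.5365, -0.0672, 0.256]
eef_rot: [-0.482, 0.517, 0.483, 0.517]
ft_force: [-1.3, 0.2, -2.2]
finger_gap: 0.0236
```

```bash
python3 - <<'E'
from h import *
from bench import vision
go([.50,-.09,.27],down(176.1),.0036)
for n,(x0,y0) in(("scene",(300,100)),("top",(260,200))):
    f=vision.grab_frame(n); cv2.imwrite(f"pics/{n}13f.png",f["color"]); np.savez(n+"13.npz",**f)
E
```

```text
t 29.12 p [ 0.5365 -0.0672  0.256 ] q [ 0.24  0.13 -0.27 -0.   -1.17 -0.31] gap 0.0236 F [-1.3  0.2 -2.2]
cur-tool shift cm [-1.75  3.49 -2.52] after-turn shift cm [-1.76  3.49 -2.52] turn [-0.001  0.    -0.001] world [-0.0365 -0.0228  0.0176]
```

View pics/scene13f.png

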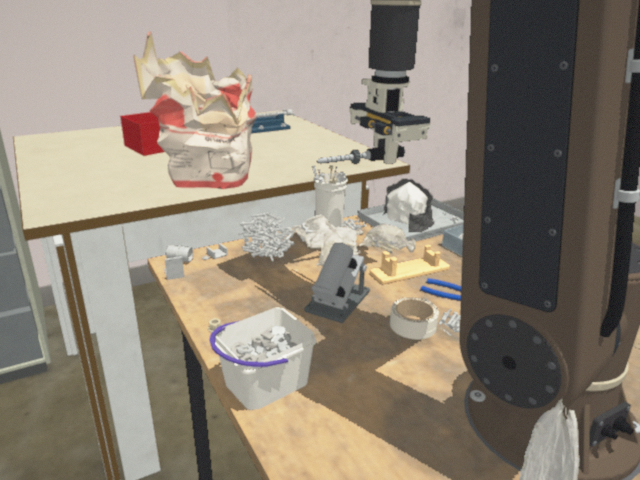

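View pics/top13f.png

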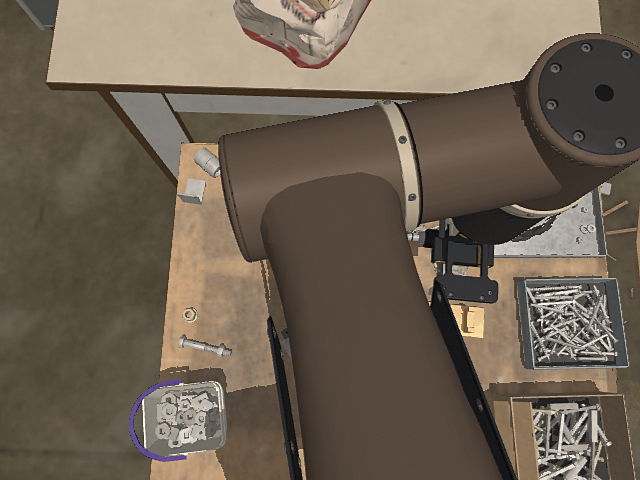

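```bash
python3 - <<'E'
from h import *
S=load("scene13.npz");x0,y0=300,130
s,p,R=st(); im=cv2.resize(S["color"][y0:y0+60,x0:x0+110],None,fx=7,fy=7,interpolation=cv2.INTER_CUBIC)
for d in(.160,.130,.092,.080,.068,.042): print(d,((proj(S,p+R@[.0036,0,d])-[x0,y0]+.43)*7).round(0))
cv2.imwrite("pics/g13.png",im)
print("tool x",R[:,0],"tip z",(p+R@[.0036,0,.160])[2])
cv2.imwrite("pics/s13.png",cv2.resize(S["color"][210:320,270:410],None,fx=5,fy=5,interpolation=cv2.INTER_CUBIC))
E
```

```text
0.16 [110. 220.]
0.13 [204. 208.]
0.092 [319. 193.]
0.08 [355. 189.]
0.068 [391. 184.]
0.042 [467. 175.]
tool x [-0.00206708 -0.00172746 -0.99999637] tip z 0.25172942468691156
```

View pics/g13.png

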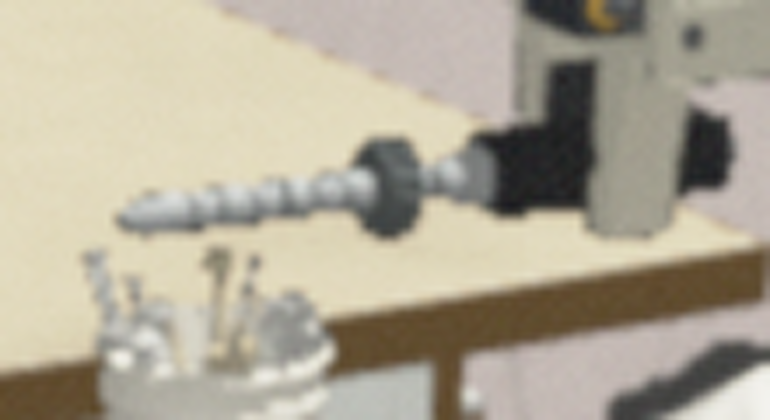

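View pics/s13.png

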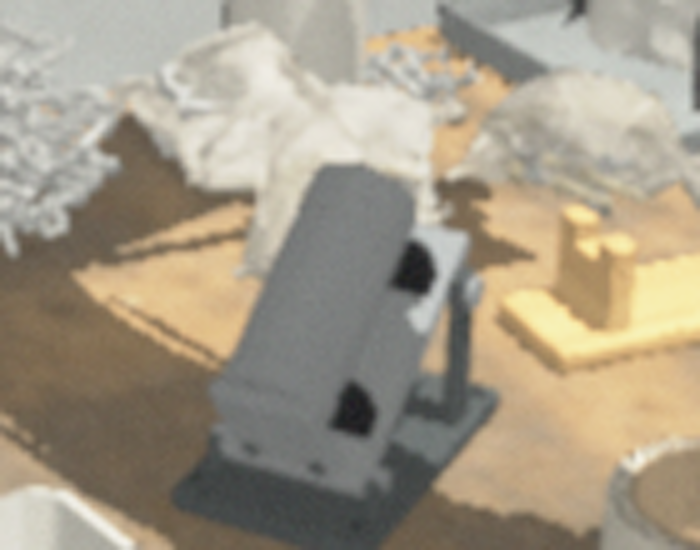

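play_rows(
  travel=[
    [0,0,0],
    [0,0,0],
    [0,0,0],
    [0,0,0],
  ],
  turn=[
    [0,0,0],
    [0,0,0],
    [0,0,0],
    [0,0,0],
  ],
  hand=[1,1,1,1],
)

```text
t: 29.72
eef_pos: [0.5365, -0.066, 0.2559]
eef_rot: [-0.483, 0.517, 0.483, 0.516]
ft_force: [-0.1, -0.2, -1.6]
finger_gap: 0.0237
```

```bash
python3 - <<'E'
from h import *
from bench import r
s,p,R=st();print(s["t"],p,np.round(s["qd"],4),s["finger_gap"])
print(r.finish_job())
E
```

```text
29.725 [ 0.53654236 -0.06602383  0.25587117] [-0.0031 -0.0021  0.0011 -0.0017  0.      0.0017] 0.023695257673043046
the job is handed in; nothing more can be done
None
```

I handed the job in at 29.7 s, finishing with the gauge still in the gripper after measuring the sleeve. No verdict came back, so what follows rests on my own checks.

- **Sleeve:** I laid it in the saddles with its open end uphill, pushed it against the foot stop until the force reached about 19 N, and let go. It still looked seated in the last picture.
- **First placing attempt:** it ran close to the limit of joint 3 (-1.01 of -1.02). I backed off, rolled the tool about 14 degrees round the sleeve's axis, and placed it that way.
- **Gauge:** I took it by the handle from its rest and pushed the probe in until it stopped at about 17 N. I then drew it straight out, with no noticeable side force.
- **Collar:** in the last scene picture its front face stands about 80 mm from the tip, good to only 1–2 mm. The 2 N of collar friction was too small to see in the wrist force, so the picture and the firm stop are my evidence.
- **Disagreements:** the seated rim lay 2–3 mm further downhill than my first camera estimate. The two camera views of the probe tip missed each other by about 5 mm, but the probe entered without touching.
- **Final pose:** the gauge is level to about 0.1–0.2 degrees, about 25 cm up, clear of the sleeve and still. The last overhead view was partly blocked by the arm. The bolt, nut and bracket looked unmoved in it, and the coupler, clip and rest showed no visible change in the pictures.

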